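# Fetch the last cup from behind the tea caddies and pack it

### The job

The brown cup on the stock board is hemmed in by three tall tea caddies: move all three caddies onto the cardboard tray, standing upright, then put the brown cup upright in the empty compartment of the gift box, centred on its red felt disc. When the cup is packed, stand each caddy back on the board on exactly the spot where it stood before. Set the pottery down rather than dropping it, tip nothing over, and leave the two packed cups and the little pitcher where they are.

Things in the scene. Friction and masses are not known exactly. Their poses are not given: they have to be found in the camera images.
- caddy_honey: Tea caddy, honey-yellow body and lid with dark brown foot band: upright cylinder, 56 mm diameter, 135 mm tall, about 0.28 kg. Origin: centre of its underside, z up. It starts on the round wooden board (204 mm across, top 12 mm above the table), its axis 66 mm from the brown cup's. The caddies stand on three sides of the cup, at least 93 mm between their axes.
- caddy_blue: Tea caddy, dark blue body with cream lid and foot band: upright cylinder, 56 mm diameter, 135 mm tall, about 0.28 kg. Origin: centre of its underside, z up. It starts on the round wooden board (204 mm across, top 12 mm above the table), its axis 66 mm from the brown cup's. The caddies stand on three sides of the cup, at least 93 mm between their axes.
- caddy_green: Tea caddy, green body with lighter green lid and cream foot band: upright cylinder, 56 mm diameter, 135 mm tall, about 0.28 kg. Origin: centre of its underside, z up. It starts on the round wooden board (204 mm across, top 12 mm above the table), its axis 66 mm from the brown cup's. The caddies stand on three sides of the cup, at least 93 mm between their axes.
- cup_brown: Dark brown glazed handleless tea cup, open at the top, about 60 mm across the rim, narrowing to 48 mm at the foot, 62 mm tall, 0.13 kg; stands upright on the wooden board between the caddies, 8 mm from each. It can be gripped across its outside near the rim once the caddies are gone. Origin: centre of its underside, z up.
- carton_tray: Fixed shallow cardboard tray, the side area: outside 300 mm (its x) by 140 mm (its y), walls 4 mm thick and 16 mm high, floor 4 mm thick. It has room for three caddies in a row along its x, about 90 mm apart. Origin: centre of its underside on the table.
- gift_box: Fixed dark grey open gift box: outside 300 mm (its x) by 110 mm (its y), walls 5 mm thick and 25 mm high, floor 5 mm thick; two dividers as high as the walls part it into three compartments in a row along its x, centres about 98 mm apart. Two compartments hold cups, one is empty. Origin: centre of its underside on the table.
- felt: Red felt disc, 70 mm in diameter, 1 mm thick, marking the centre of the gift box's empty compartment. Origin: centre of its underside, on the compartment floor; the disc gives way, so the cup rests at the height of this origin.
- cup_cream: Cream cup of the same shape and size as the brown one, already packed in one of the gift box's compartments. Leave it alone. Origin: centre of its underside.
- cup_teal: Teal cup of the same shape and size as the brown one, already packed in one of the gift box's compartments. Leave it alone. Origin: centre of its underside.
- pitcher: Little honey-coloured pitcher with a side handle, about 66 mm in diameter, 74 mm tall, standing on the table between the robot and the stock board. Leave it alone. Origin: centre of its underside.
Not all that is in view belongs to the job. What is shaped like the caddy_blue but pink is not meant.

How it is judged:
By the outcome, as a careful person would: the job done as asked, in the order asked, and still so for the second after the job is handed in, with the robot touching nothing.
It also fails if it takes over 147 s, if anything falls off the work surface, if the arm or the gripper's body presses on something with over 40 N, if the wrist force passes 120 N, or if a joint passes its speed limit or range.

### The arm

A 6-joint arm with a two-finger parallel gripper is mounted at the origin on the work surface. World frame = base frame: x ahead of the robot, y to its left, z up, the work surface at z = 0. Lengths are in m, angles in degrees, forces in N, time in s.
With the tool pointing down it reaches from about 0.35 to 0.875 m from the base axis. Payload 4.2 kg.
Tool frame: the origin (TCP) lies midway between the tips of the shut fingers; the grasp point (between the pads) lies 19 mm behind it (r.pinch_z is the distance from the TCP to the grasp point, in m); z points along the fingers, y is the line along which they close (so a half turn about z gives the same grasp; the last joint's range is limited). The gripper opens to 87 mm and grips with 3 to 60 N. Pads are 19 mm wide; open, the fingers measure 117 mm over their backs; the gripper's body (75 mm by 190 mm) begins 51 mm behind the grasp point.
Start: joints at [-60.355, 22.042, 0.453, 0, -68.411, -14.817], TCP at [0.16, -0.604, 0.223] pointing down, gripper open.
Joint ranges: [-179.83, 179.83], [-69.29, 118.12], [-61.27, 80.66], [-181.25, 117.63], [-171.15, -9.14], [-177.46, 177.46]. Speed limits (degrees/s): [159.86, 159.86, 180, 180, 180, 180].

### API

Orientations are given as a 3x3 rotation matrix whose columns are the frame's x, y, z axes.
In Python, from station import r, imaging, models gives the robot as it stands. The module is installed in compiled form; this text tells all that it offers.
- The arm moves only by the tool apply_moves, never from a script. Its argument "moves" is a list of rows, each a list of 2 entries, a list of its own where there are three numbers: the shift along the tool's x, y, z in m, then the turn about the tool's z in degrees. A call has 1 to 5 rows; each row shifts and turns the commanded pose from where the row before left it, along the tool's axes as they then stand; what a row does not reach is not made up. A row lasts 1/12 s, in which the tool goes at most 41.7 mm and 7.16 degrees, less where a joint would pass 70% of its speed; a pose out of reach is approached as far as the arm can. A call is refused whole if a number of a shift passes 0.0417 or a number of a turn 7.16, either way. A call with a gripper value outside its range is refused whole. "hand" is the finger opening in m, from 0 to 0.087, set as the call begins (left out, the last holds). The fingers move at their own pace and stop on an object; the grip force is fixed at half the most. Time passes only in rows, so rows that do not move let the fingers close. It gives the time, the measured TCP pose, the force, the opening and the grip force at its end, in the units of the state.
- r.sense(): the state, without advancing time (a new reading comes with each control period).
- imaging.capture(name): name is "scene" or "top" or "wrist"; returns a dict with "frame" (384x512x3 uint8, blue, green, red), "intrinsics" (3x3 intrinsics, pixels), "eye" and "orientation" of the camera in the world. Camera axes: x right, y down, z forward; pixel columns grow to the right and rows downward; lengths in m; the calibration is good to about 2 mm. A picture is of the moment at which its call begins. There is no depth.
- r.finish_job(): hands the job in; it is judged then, once.
Trained networks look in a picture, given as the dict that the camera call returned (one of the last four; its "shot" number tells which), for a name from the list of things; names that differ only in an ending like _2 or _b are one class to them, and where a whole thing is asked for, a point or a joint stands for the part that bears it (a point fixed in the world has none). Each returns a list of dicts, best first, with "confidence" (0 to 1); they miss things now and then, are a little off and sometimes report something else, mostly with a low value. They report only what shows in the picture. A call takes as long as a camera call. They do not tell look-alikes from the thing itself.
- models.cut_out(picture, target): "region" (384x512 bool, what is visible of it) and "extent" ([left, top, width, height] as shares, 0 to 1, of the picture: columns of its width, rows of its height, round what is visible of it).
- models.place_of(picture, target): "at" ([column, row] as shares, 0 to 1, of the picture: columns of its width, rows of its height: a listed point, or the origin of a listed thing).
The state is a dict: "time_s": time; "joints": joint angles; "joint_velocities": joint speeds; "effort": joint torques, N m; "tcp_pos": TCP position; "ee_rot": TCP orientation; "wrist_force": force on the tool from outside, world axes, zero at the start; "moment": the same for the moment, N m; "gripper_width": opening from 0.0 (shut) to 1.0 (fully open); "gripper_force": force on a finger pad.
Only numpy, scipy, OpenCV 4.12 (cv2) and the standard library are available. Lean on these libraries where they do the work, as an engineer would, in place of code of your own. Each camera call takes 0.05 s, during which the arm holds its last target. There are 200 camera calls.

## Working session

There is one attempt and no reset: what is moved stays moved. The work goes in short steps, Python scripts to look and compute and a tool call to move; the robot and the scene stay as the last step left them, time stands still between calls to the robot, and variables do not carry over. Pictures are saved under pics/ and viewed, at most 14 in all, crops included, and the job is handed in when it is done.

Besides the shell and the picture viewer there is one more tool, called by a JSON object that holds its "name" and its "arguments", one argument or row to a line. apply_moves: Moves the arm, as the interface text tells. Its arguments: {"type":"object","properties":{"moves":{"type":"array"},"hand":{"type":"number"}},"required":["moves"]}

```bash
mkdir -p pics; cat > h.py <<'E'
import numpy as np, cv2
from station import r, imaging, models
def pix2z(p,uv,z):
    K=np.array(p["intrinsics"]);R=np.array(p["orientation"]);e=np.array(p["eye"])
    d=R@np.linalg.solve(K,[uv[0],uv[1],1.]); return e+d*(z-e[2])/d[2]
def proj(p,X):
    K=np.array(p["intrinsics"]);R=np.array(p["orientation"]);e=np.array(p["eye"])
    c=K@(R.T@(np.array(X)-e)); return c[:2]/c[2]
E
python3 - <<'E'
from h import *
s=r.sense(); print(s['tcp_pos'],s['ee_rot'],s['gripper_width'],s['time_s'],r.pinch_z)
zs=dict(caddy_honey=.012,caddy_blue=.012,caddy_green=.012,cup_brown=.012,carton_tray=0,gift_box=0,felt=.005,cup_cream=.005,cup_teal=.005,pitcher=0)
ims=[]
for n in("scene","top"):
    p=imaging.capture(n); print(n,p["eye"],np.round(p["orientation"],3).tolist(),np.array(p["intrinsics"]).tolist()); ims.append(p["frame"])
    cv2.imwrite(f"pics/{n}0.png",cv2.resize(p["frame"],None,fx=1.5,fy=1.5))
    for t,z in zs.items():
        for d in models.place_of(p,t)[:3]:
            uv=np.array(d["at"])*[512,384]; print(t,round(d["confidence"],2),uv.round(0),pix2z(p,uv,z).round(4))
E
```

```text
[ 0.1598156  -0.60360601  0.22145989] [[-9.66742520e-01 -2.55750799e-01 -6.54701359e-04]
 [-2.55751616e-01  9.66740313e-01  2.06857083e-03]
 [ 1.03887553e-04  2.16721631e-03 -9.99997646e-01]] 0.9984201348786736 0.0 0.0187
scene [1.11661266 0.18444148 0.66785657] [[-0.283, 0.66, -0.696], [0.959, 0.184, -0.216], [-0.015, -0.728, -0.685]] [[376.6401126797072, 0.0, 247.7799475293538], [0.0, 376.6401126797072, 189.5557373151745], [0.0, 0.0, 1.0]]
caddy_blue 0.97 [270. 219.] [0.534  0.0574 0.012 ]
caddy_blue 0.85 [283. 173.] [0.3623 0.0507 0.012 ]
caddy_green 0.92 [287. 246.] [0.6009 0.1108 0.012 ]
cup_brown 0.76 [258. 238.] [0.5947 0.043  0.012 ]
carton_tray 0.64 [140. 188.] [ 0.5087 -0.3008  0.    ]
gift_box 0.78 [382. 234.] [0.4967 0.3111 0.    ]
felt 0.7 [387. 265.] [0.5875 0.3227 0.005 ]
felt 0.5 [232. 230.] [ 0.5843 -0.0203  0.005 ]
cup_teal 0.86 [374. 203.] [0.4068 0.2888 0.005 ]
pitcher 0.72 [238. 175.] [ 0.3911 -0.0685  0.    ]
top [0.36575931 0.00197888 0.92740984] [[0.008, -0.991, 0.134], [-1.0, -0.007, 0.008], [-0.007, -0.134, -0.991]] [[438.17570909296614, 0.0, 255.33138084863964], [0.0, 438.17570909296614, 186.90764844202445], [0.0, 0.0, 1.0]]
caddy_blue 0.94 [239. 168.] [0.5295 0.0446 0.012 ]
caddy_blue 0.76 [238. 258.] [0.3412 0.0432 0.012 ]
caddy_green 0.74 [208. 135.] [0.6013 0.1103 0.012 ]
cup_brown 0.57 [242. 143.] [0.5849 0.039  0.012 ]
carton_tray 0.95 [401. 185.] [ 0.4977 -0.3024  0.    ]
gift_box 0.56 [116. 185.] [0.4936 0.3069 0.    ]
felt 0.84 [113. 141.] [0.589  0.3181 0.005 ]
cup_cream 0.73 [270. 140.] [ 0.5931 -0.0227  0.005 ]
cup_cream 0.57 [117. 183.] [0.4973 0.3037 0.005 ]
cup_cream 0.35 [125. 228.] [0.4025 0.2815 0.005 ]
cup_teal 0.76 [122. 227.] [0.4037 0.2891 0.005 ]
pitcher 0.91 [289. 235.] [ 0.3889 -0.062   0.    ]
```

View pics/scene0.png

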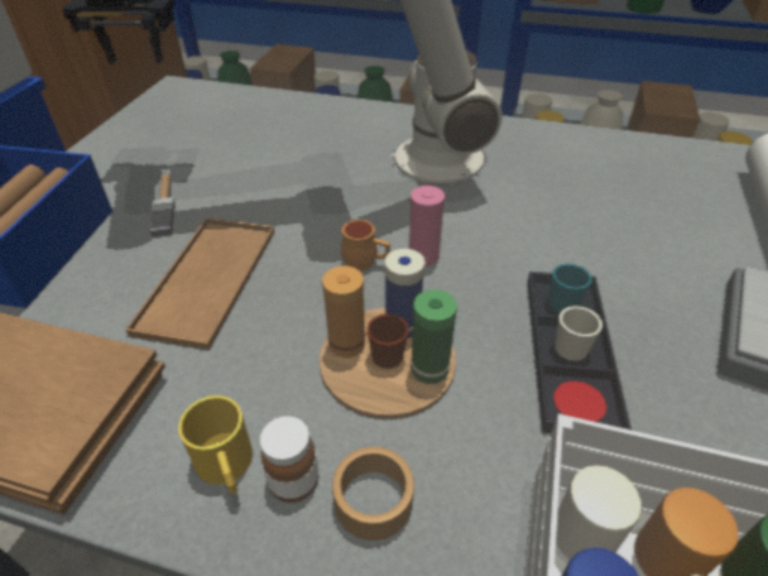

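View pics/top0.png

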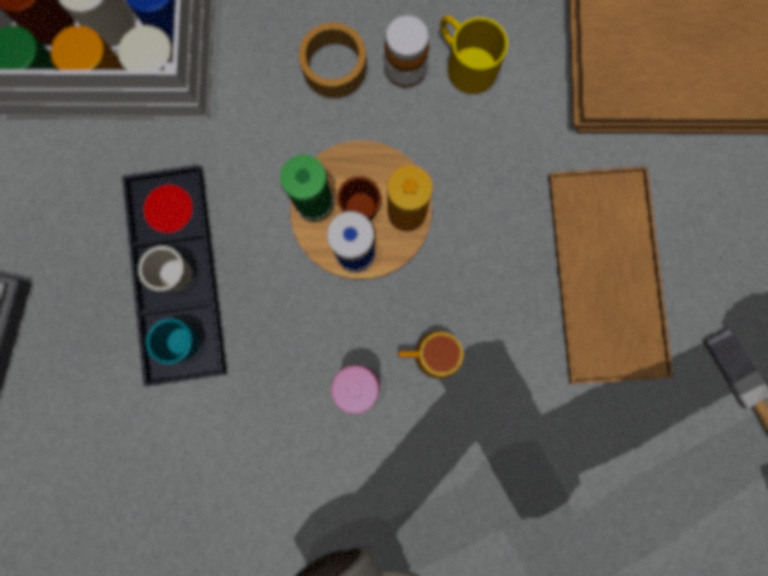

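The top view shows the lids (1.5x pixels) at green (304,177), honey (409,187) and blue (351,235). The brown cup is at (360,200), the felt at (168,208), and the tray's centre is near (608,275), turned about 6°. The pink look-alike is at (355,389) and the pitcher at (440,353). Next I'll refine these by fitting silhouettes.

```bash
cat >> h.py <<'E'
from scipy.optimize import minimize
SH={'caddy':[(0,.028),(.135,.028)],'cup':[(0,.024),(.062,.030)],'felt':[(.001,.035)]}
def sil(p,x,y,z,sh):
    a=np.linspace(0,2*np.pi,48)
    P=np.array([proj(p,[x+R*np.cos(t),y+R*np.sin(t),z+h]) for h,R in SH[sh] for t in a],dtype=np.float32)
    m=np.zeros((384*4,512*4),np.uint8)
    cv2.fillConvexPoly(m,((cv2.convexHull(P)[:,0]+.5)*4*16).astype(np.int32),1,shift=4); 
    return cv2.resize(m.astype(np.float32),(512,384),interpolation=cv2.INTER_AREA)
def fit(p,mask,x0,z,sh):
    m=mask.astype(np.float32)
    f=lambda q:1-np.minimum(s:=sil(p,*q,z,sh),m).sum()/np.maximum(s,m).sum()
    o=minimize(f,x0,method='Nelder-Mead',options=dict(initial_simplex=np.array(x0)+[[0,0],[.01,0],[0,.01]],xatol=1e-4,fatol=1e-4))
    return o.x.round(4),round(1-o.fun,3)
E
python3 - <<'E'
from h import *
G=dict(caddy_honey=(.59,-.025,.012,'caddy'),caddy_blue=(.532,.05,.012,'caddy'),caddy_green=(.601,.11,.012,'caddy'),cup_brown=(.59,.041,.012,'cup'),felt=(.588,.32,.005,'felt'),cup_cream=(.497,.304,.005,'cup'))
for n in("scene","top"):
    p=imaging.capture(n)
    for t,(x,y,z,sh) in G.items():
        s0=sil(p,x,y,z,sh)
        for d in models.cut_out(p,t)[:4]:
            m=d["region"]
            if (m*s0).sum()>.3*m.sum(): print(n,t,round(d["confidence"],2),m.sum(),int(s0.sum()),*fit(p,m,(x,y),z,sh))
    for t in('carton_tray','gift_box'):
        for d in models.cut_out(p,t)[:1]:
            c=np.argwhere(d["region"])[:,::-1].astype(np.float32)
            W=np.array([pix2z(p,q,.016 if 'tray' in t else .025)[:2] for q in cv2.convexHull(c)[:,0]],dtype=np.float32)
            print(n,t,cv2.minAreaRect(W))
E
```

```text
scene caddy_honey 0.94 1460 1529 [ 0.5861 -0.0235] 0.954
scene caddy_blue 0.69 1116 1467 [0.5259 0.0483] 0.739
scene caddy_green 0.92 1643 1650 [0.5998 0.1085] 0.964
scene cup_brown 0.79 813 844 [0.5927 0.0421] 0.95
scene felt 0.79 756 738 [0.5923 0.3207] 0.93
scene cup_cream 0.73 790 878 [0.4964 0.3063] 0.898
scene carton_tray ((0.5080132484436035, -0.3037673234939575), (0.3118222951889038, 0.15174879133701324), 4.1327290534973145)
scene gift_box ((0.5057873725891113, 0.3039197623729706), (0.3128531873226166, 0.11631298810243607), 9.042447090148926)
top caddy_honey 0.69 1067 1138 [ 0.5871 -0.0227] 0.924
top caddy_blue 0.77 981 1047 [0.5292 0.0484] 0.94
top caddy_green 0.84 1093 1200 [0.601  0.1079] 0.912
top cup_brown 0.55 626 769 [0.5945 0.0429] 0.81
top felt 0.71 822 815 [0.5945 0.3199] 0.963
top cup_cream 0.87 817 864 [0.4981 0.3037] 0.945
top carton_tray ((0.5030933022499084, -0.3059369623661041), (0.30060529708862305, 0.14612677693367004), 4.1561174392700195)
top gift_box ((0.4979047179222107, 0.30185258388519287), (0.30030444264411926, 0.11756373941898346), 9.117347717285156)
```

{"name": "apply_moves", "arguments": {
  "moves": [
    [[0,0,0],5],
    [[0,0,0],5],
    [[0,0,0],4.8],
    [[-0.012,0.016,0],0],
    [[-0.024,0.032,0],0]
  ],
  "hand": 0.087
}}

```text
time_s: 2.42
tcp_pos: [0.1948, -0.5577, 0.2217]
ee_rot: [[-1.0, 0.004, -0.001], [0.004, 1.0, -0.0], [0.001, -0.0, -1.0]]
wrist_force: [2.0, -0.5, 0.0]
gripper_width: 0.999
gripper_force: 0.0
```

{"name": "apply_moves", "arguments": {
  "moves": [
    [[-0.024,0.032,0],0],
    [[-0.024,0.032,0],0],
    [[-0.024,0.032,0],0],
    [[-0.024,0.032,0],0],
    [[-0.024,0.032,0],0]
  ]
}}

```text
time_s: 2.83
tcp_pos: [0.3166, -0.3945, 0.2228]
ee_rot: [[-1.0, -0.0, 0.0], [-0.0, 1.0, -0.0], [-0.0, -0.0, -1.0]]
wrist_force: [0.4, -0.2, -0.2]
gripper_width: 1.0
gripper_force: 0.0
```

{"name": "apply_moves", "arguments": {
  "moves": [
    [[-0.024,0.032,0],0],
    [[-0.024,0.032,0],0],
    [[-0.024,0.032,0],0],
    [[-0.024,0.032,0],0],
    [[-0.024,0.032,0],0]
  ]
}}

```text
time_s: 3.25
tcp_pos: [0.4367, -0.2342, 0.223]
ee_rot: [[-1.0, -0.001, 0.001], [-0.001, 1.0, -0.0], [-0.001, -0.0, -1.0]]
wrist_force: [1.3, -1.2, 0.3]
gripper_width: 0.999
gripper_force: 0.0
```

{"name": "apply_moves", "arguments": {
  "moves": [
    [[-0.024,0.032,0],0],
    [[-0.024,0.032,0],0],
    [[-0.024,0.032,0],0],
    [[-0.024,0.032,0],0],
    [[0,0,0],0]
  ]
}}

```text
time_s: 3.67
tcp_pos: [0.5356, -0.1035, 0.2224]
ee_rot: [[-1.0, -0.006, 0.003], [-0.006, 1.0, 0.0], [-0.003, 0.0, -1.0]]
wrist_force: [0.0, -0.4, -0.2]
gripper_width: 0.999
gripper_force: 0.0
```

```bash
python3 - <<'E'
from h import *
G=dict(caddy_honey=(.587,-.023,.012,'caddy'),caddy_blue=(.5285,.0484,.012,'caddy'),caddy_green=(.600,.108,.012,'caddy'),cup_brown=(.594,.0425,.012,'cup'))
print(r.sense()['tcp_pos'])
p=imaging.capture('wrist'); cv2.imwrite("pics/w1.png",p["frame"]); print(p["eye"],np.round(p["orientation"],2).tolist())
for t,(x,y,z,sh) in G.items():
    for d in models.cut_out(p,t)[:2]:
        m=d["region"]; s0=sil(p,x,y,z,sh); print(t,d["confidence"],m.sum(),s0.sum(),*fit(p,m,(x,y),z,sh))
    cv2.polylines(p["frame"],[np.array([proj(p,[x+.028*np.cos(a),y+.028*np.sin(a),.147 if sh=='caddy' else .074]) for a in np.linspace(0,6.28,40)],dtype=np.int32)],True,(255,0,255))
cv2.imwrite("pics/w1.png",p["frame"])
E
```

```text
[ 0.53561128 -0.10354879  0.2224318 ]
[ 0.4580455  -0.10443856  0.38371426] [[-0.01, 0.96, 0.28], [1.0, 0.01, 0.0], [0.0, 0.28, -0.96]]
caddy_honey 0.79 2462 4873.625 [ 0.5816 -0.0253] 0.509
caddy_blue 0.92 1623 6116.875 [0.5285 0.0484] 0.0
caddy_blue 0.74 5935 6116.875 [0.5273 0.0479] 0.968
caddy_green 0.72 837 6574.1875 [0.6042 0.1297] 0.139
cup_brown 0.95 2116 2610.9375 [0.5925 0.0425] 0.807
cup_brown 0.48 4043 2610.9375 [0.594  0.0425] 0.0
```

View pics/w1.png

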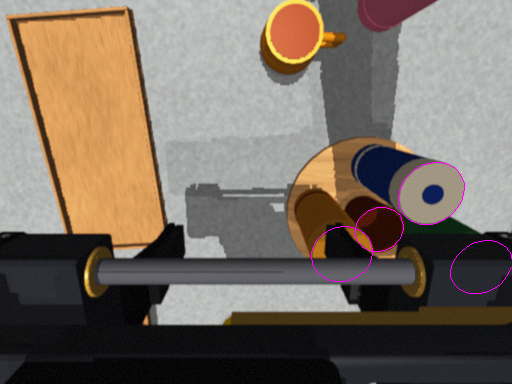

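The wrist view agrees with the estimates: the projected lid outline lies right on blue at (431,193) and the cup outline on (380,229). Honey is partly hidden behind a finger, so I'll go ahead and grasp it.

{"name": "apply_moves", "arguments": {
  "moves": [
    [[-0.0171,0.0268,0],0.3],
    [[-0.0171,0.0268,0],0],
    [[-0.0171,0.0268,0],0],
    [[0,0,0],0],
    [[0,0,0.02],0]
  ]
}}

```text
time_s: 4.33
tcp_pos: [0.5861, -0.0277, 0.2063]
ee_rot: [[-1.0, 0.004, 0.009], [0.004, 1.0, 0.0], [-0.009, 0.0, -1.0]]
wrist_force: [0.4, -0.5, -0.2]
gripper_width: 1.002
gripper_force: 0.0
```

{"name": "apply_moves", "arguments": {
  "moves": [
    [[0,0,0.03],0],
    [[0,0,0.03],0],
    [[0,0,0.025],0],
    [[0,0,0.014],0],
    [[0,0,0],0]
  ]
}}

```text
time_s: 4.75
tcp_pos: [0.58, -0.0296, 0.1001]
ee_rot: [[-1.0, 0.008, -0.008], [0.008, 1.0, -0.001], [0.008, -0.001, -1.0]]
wrist_force: [-0.0, -1.3, -0.0]
gripper_width: 0.997
gripper_force: 0.0
```

{"name": "apply_moves", "arguments": {
  "moves": [
    [[0,0,0],0],
    [[0,0,0],0]
  ]
}}

```text
time_s: 4.92
tcp_pos: [0.5841, -0.0285, 0.1051]
ee_rot: [[-1.0, 0.005, 0.003], [0.005, 1.0, 0.0], [-0.003, 0.0, -1.0]]
wrist_force: [-0.0, -0.7, -0.3]
gripper_width: 0.999
gripper_force: 0.0
```

{"name": "apply_moves", "arguments": {
  "moves": [
    [[-0.003,0.0055,0],0.3],
    [[0,0,0],0],
    [[0,0,0],0],
    [[0,0,0],0]
  ]
}}

```text
time_s: 5.25
tcp_pos: [0.5866, -0.022, 0.1042]
ee_rot: [[-1.0, 0.01, 0.001], [0.01, 1.0, 0.0], [-0.001, 0.0, -1.0]]
wrist_force: [-0.8, -0.1, -0.3]
gripper_width: 1.003
gripper_force: 0.0
```

{"name": "apply_moves", "arguments": {
  "moves": [
    [[0,0,0],0],
    [[0,0,0],0],
    [[0,0,0],0],
    [[0,0,0],0],
    [[0,0,0],0]
  ],
  "hand": 0.045
}}

```text
time_s: 5.67
tcp_pos: [0.5862, -0.0222, 0.1035]
ee_rot: [[-1.0, 0.01, -0.0], [0.01, 1.0, -0.0], [0.0, -0.0, -1.0]]
wrist_force: [-0.2, 0.8, -0.1]
gripper_width: 0.708
gripper_force: 0.0
```

{"name": "apply_moves", "arguments": {
  "moves": [
    [[0,0,0],0],
    [[0,0,0],0],
    [[0,0,0],0],
    [[0,0,0],0],
    [[0,0,0],0]
  ]
}}

```text
time_s: 6.08
tcp_pos: [0.5862, -0.0223, 0.1035]
ee_rot: [[-1.0, 0.01, -0.0], [0.01, 1.0, -0.0], [0.0, -0.0, -1.0]]
wrist_force: [-0.1, -0.7, -0.5]
gripper_width: 0.637
gripper_force: 30.0
```

{"name": "apply_moves", "arguments": {
  "moves": [
    [[0,0,-0.015],0],
    [[0,0,-0.035],0],
    [[0,0,-0.04],0],
    [[0,0,-0.04],0],
    [[0,0,-0.035],0]
  ]
}}

```text
time_s: 6.5
tcp_pos: [0.5857, -0.0221, 0.27]
ee_rot: [[-1.0, 0.01, -0.001], [0.01, 1.0, 0.0], [0.001, 0.0, -1.0]]
wrist_force: [1.5, 0.2, -3.3]
gripper_width: 0.634
gripper_force: 30.0
```

{"name": "apply_moves", "arguments": {
  "moves": [
    [[-0.002,-0.02,0],0],
    [[-0.002,-0.038,0],0],
    [[-0.002,-0.04,0],0],
    [[-0.002,-0.04,0],0],
    [[-0.002,-0.04,0],0]
  ]
}}

```text
time_s: 6.92
tcp_pos: [0.5936, -0.2013, 0.2671]
ee_rot: [[-1.0, 0.009, -0.002], [0.009, 1.0, 0.002], [0.002, 0.002, -1.0]]
wrist_force: [0.1, -0.7, -4.2]
gripper_width: 0.638
gripper_force: 30.0
```

{"name": "apply_moves", "arguments": {
  "moves": [
    [[0,-0.04,0],0],
    [[0,-0.036,0],0],
    [[0,-0.02,0],0],
    [[0,0,0],0],
    [[0,0,0],0]
  ]
}}

```text
time_s: 7.33
tcp_pos: [0.5926, -0.2971, 0.2662]
ee_rot: [[-1.0, 0.013, -0.003], [0.013, 1.0, 0.002], [0.004, 0.002, -1.0]]
wrist_force: [-0.7, -0.5, -4.2]
gripper_width: 0.635
gripper_force: 30.0
```

{"name": "apply_moves", "arguments": {
  "moves": [
    [[0,0,0.025],0],
    [[0,0,0.035],0],
    [[0,0,0.035],0],
    [[0,0,0.025],0],
    [[0,0,0.01],0]
  ]
}}

```text
time_s: 7.75
tcp_pos: [0.5905, -0.2935, 0.1329]
ee_rot: [[-1.0, 0.009, -0.01], [0.009, 1.0, 0.005], [0.01, 0.004, -1.0]]
wrist_force: [-0.9, 0.9, -4.1]
gripper_width: 0.643
gripper_force: 30.0
```

{"name": "apply_moves", "arguments": {
  "moves": [
    [[0,0,0],0],
    [[0,0,0],0],
    [[0,0,0],0],
    [[0,0,0],0]
  ]
}}

```text
time_s: 8.08
tcp_pos: [0.5951, -0.2965, 0.1413]
ee_rot: [[-1.0, 0.009, 0.005], [0.009, 1.0, -0.002], [-0.005, -0.001, -1.0]]
wrist_force: [0.4, -0.1, -3.9]
gripper_width: 0.637
gripper_force: 30.0
```

{"name": "apply_moves", "arguments": {
  "moves": [
    [[0,0,0.012],0],
    [[0,0,0.012],0],
    [[0,0,0.01],0],
    [[0,0,0.005],0],
    [[0,0,0],0]
  ]
}}

```text
time_s: 8.5
tcp_pos: [0.592, -0.2959, 0.0968]
ee_rot: [[-1.0, 0.01, -0.005], [0.01, 1.0, 0.002], [0.005, 0.001, -1.0]]
wrist_force: [-0.3, -0.5, -4.3]
gripper_width: 0.643
gripper_force: 30.0
```

{"name": "apply_moves", "arguments": {
  "moves": [
    [[0,0,0],0],
    [[0,0,0],0],
    [[0,0,0.002],0],
    [[0,0,0.001],0],
    [[0,0,0],0]
  ]
}}

```text
time_s: 8.92
tcp_pos: [0.5935, -0.2963, 0.0966]
ee_rot: [[-1.0, 0.01, 0.0], [0.01, 1.0, 0.0], [-0.0, 0.0, -1.0]]
wrist_force: [0.3, 0.5, -4.0]
gripper_width: 0.641
gripper_force: 30.0
```

{"name": "apply_moves", "arguments": {
  "moves": [
    [[0,0,0.001],0],
    [[0,0,0],0],
    [[0,0,0.0005],0],
    [[0,0,0],0],
    [[0,0,0],0]
  ]
}}

```text
time_s: 9.33
tcp_pos: [0.5937, -0.2964, 0.0956]
ee_rot: [[-1.0, 0.01, 0.0], [0.01, 1.0, -0.0], [-0.0, -0.0, -1.0]]
wrist_force: [-1.0, -0.4, -0.8]
gripper_width: 0.639
gripper_force: 30.0
```

{"name": "apply_moves", "arguments": {
  "moves": [
    [[0,0,0],0],
    [[0,0,0],0],
    [[0,0,0],0],
    [[0,0,0],0],
    [[0,0,0],0]
  ],
  "hand": 0.087
}}

```text
time_s: 9.75
tcp_pos: [0.5938, -0.2965, 0.0954]
ee_rot: [[-1.0, 0.01, 0.001], [0.01, 1.0, -0.0], [-0.001, -0.0, -1.0]]
wrist_force: [0.1, 0.2, -0.1]
gripper_width: 0.924
gripper_force: 0.0
```

{"name": "apply_moves", "arguments": {
  "moves": [
    [[0,0,-0.015],0],
    [[0,0,-0.035],0],
    [[0,0,-0.04],0],
    [[0,0,-0.03],0],
    [[0,0,-0.01],0]
  ]
}}

```text
time_s: 10.17
tcp_pos: [0.5959, -0.2976, 0.2319]
ee_rot: [[-1.0, 0.009, 0.01], [0.009, 1.0, -0.005], [-0.01, -0.005, -1.0]]
wrist_force: [0.8, 1.1, 1.9]
gripper_width: 1.002
gripper_force: 0.0
```

{"name": "apply_moves", "arguments": {
  "moves": [
    [[0.007,0.02,0],0],
    [[0.007,0.038,0],0],
    [[0.008,0.04,0],0],
    [[0.008,0.04,0],0],
    [[0.008,0.04,0],0]
  ]
}}

```text
time_s: 10.58
tcp_pos: [0.5565, -0.1166, 0.2247]
ee_rot: [[-1.0, 0.011, -0.0], [0.011, 1.0, 0.0], [0.0, 0.0, -1.0]]
wrist_force: [1.0, -0.1, 0.1]
gripper_width: 1.001
gripper_force: 0.0
```

{"name": "apply_moves", "arguments": {
  "moves": [
    [[0.008,0.04,0],-0.3],
    [[0.008,0.04,0],-0.3],
    [[0.008,0.04,0],0],
    [[0.006,0.03,0],0],
    [[0,0.015,0],0]
  ]
}}

```text
time_s: 11.0
tcp_pos: [0.5266, 0.0501, 0.2251]
ee_rot: [[-1.0, -0.004, -0.0], [-0.004, 1.0, 0.001], [0.0, 0.001, -1.0]]
wrist_force: [0.5, -0.7, 0.4]
gripper_width: 1.003
gripper_force: 0.0
```

{"name": "apply_moves", "arguments": {
  "moves": [
    [[0,0,0],0],
    [[0,0,0],0],
    [[0,0,0],0]
  ]
}}

```text
time_s: 11.25
tcp_pos: [0.5278, 0.0467, 0.2248]
ee_rot: [[-1.0, -0.0, -0.001], [-0.0, 1.0, -0.0], [0.001, -0.0, -1.0]]
wrist_force: [-0.2, -0.4, -0.6]
gripper_width: 0.999
gripper_force: 0.0
```

{"name": "apply_moves", "arguments": {
  "moves": [
    [[0,0.0015,0.02],0],
    [[0,0,0.035],0],
    [[0,0,0.035],0],
    [[0,0,0.02],0],
    [[0,0,0.01],0]
  ]
}}

```text
time_s: 11.67
tcp_pos: [0.5259, 0.0466, 0.1017]
ee_rot: [[-1.0, 0.002, -0.006], [0.002, 1.0, -0.002], [0.006, -0.002, -1.0]]
wrist_force: [0.2, -0.0, 0.2]
gripper_width: 0.996
gripper_force: 0.0
```

{"name": "apply_moves", "arguments": {
  "moves": [
    [[0,0,0],0],
    [[0,0,0],0],
    [[0,0,0],0],
    [[0,0,0],0],
    [[0,0,0],0]
  ]
}}

```text
time_s: 12.08
tcp_pos: [0.5288, 0.0489, 0.1065]
ee_rot: [[-1.0, -0.001, 0.003], [-0.0, 1.0, 0.001], [-0.003, 0.001, -1.0]]
wrist_force: [-0.2, 0.5, -0.2]
gripper_width: 0.998
gripper_force: 0.0
```

{"name": "apply_moves", "arguments": {
  "moves": [
    [[0,0,0.0025],0],
    [[0,0,0],0],
    [[0,0,0],0],
    [[0,0,0],0],
    [[0,0,0],0]
  ],
  "hand": 0.045
}}

```text
time_s: 12.5
tcp_pos: [0.5279, 0.0487, 0.1026]
ee_rot: [[-1.0, -0.001, 0.0], [-0.001, 1.0, 0.0], [-0.0, 0.0, -1.0]]
wrist_force: [-0.5, -0.3, 0.2]
gripper_width: 0.703
gripper_force: 0.0
```

{"name": "apply_moves", "arguments": {
  "moves": [
    [[0,0,0],0],
    [[0,0,0],0],
    [[0,0,0],0],
    [[0,0,0],0]
  ]
}}

```text
time_s: 12.83
tcp_pos: [0.528, 0.0487, 0.1025]
ee_rot: [[-1.0, -0.001, 0.0], [-0.001, 1.0, 0.0], [-0.0, 0.0, -1.0]]
wrist_force: [0.9, -0.1, -0.2]
gripper_width: 0.637
gripper_force: 30.0
```

{"name": "apply_moves", "arguments": {
  "moves": [
    [[0,0,-0.015],0],
    [[0,0,-0.035],0],
    [[0,0,-0.04],0],
    [[0,0,-0.04],0],
    [[0,0,-0.035],0]
  ]
}}

```text
time_s: 13.25
tcp_pos: [0.5275, 0.0484, 0.2696]
ee_rot: [[-1.0, -0.0, 0.0], [-0.0, 1.0, 0.0], [-0.0, 0.0, -1.0]]
wrist_force: [0.4, 0.8, -2.5]
gripper_width: 0.639
gripper_force: 30.0
```

{"name": "apply_moves", "arguments": {
  "moves": [
    [[0.0026,-0.02,0],0],
    [[0.0026,-0.038,0],0],
    [[0.0026,-0.04,0],0],
    [[0.0026,-0.04,0],0],
    [[0.0026,-0.04,0],0]
  ]
}}

```text
time_s: 13.67
tcp_pos: [0.514, -0.1307, 0.267]
ee_rot: [[-1.0, -0.001, -0.001], [-0.001, 1.0, 0.001], [0.001, 0.001, -1.0]]
wrist_force: [0.5, -0.3, -1.6]
gripper_width: 0.638
gripper_force: 30.0
```

{"name": "apply_moves", "arguments": {
  "moves": [
    [[0.0026,-0.04,0],0],
    [[0.0026,-0.04,0],0],
    [[0.0026,-0.04,0],0],
    [[0.0026,-0.035,0],0],
    [[0.0026,-0.02,0],0]
  ]
}}

```text
time_s: 14.08
tcp_pos: [0.5009, -0.3075, 0.2663]
ee_rot: [[-1.0, 0.002, -0.002], [0.002, 1.0, 0.0], [0.002, 0.0, -1.0]]
wrist_force: [-0.1, -0.4, -2.1]
gripper_width: 0.638
gripper_force: 30.0
```

{"name": "apply_moves", "arguments": {
  "moves": [
    [[0,0,0],0],
    [[0,0,0],0],
    [[0,0,0.025],0],
    [[0,0,0.035],0],
    [[0,0,0.035],0]
  ]
}}

```text
time_s: 14.5
tcp_pos: [0.5027, -0.3032, 0.1725]
ee_rot: [[-1.0, -0.002, 0.003], [-0.002, 1.0, -0.0], [-0.003, -0.0, -1.0]]
wrist_force: [-0.2, 0.1, -2.1]
gripper_width: 0.64
gripper_force: 30.0
```

{"name": "apply_moves", "arguments": {
  "moves": [
    [[0,0,0.025],0],
    [[0,0,0.01],0],
    [[0,0,0],0],
    [[0,0,0],0],
    [[0,0,0],0]
  ]
}}

```text
time_s: 14.92
tcp_pos: [0.5037, -0.3045, 0.1398]
ee_rot: [[-1.0, -0.002, 0.004], [-0.002, 1.0, -0.002], [-0.004, -0.002, -1.0]]
wrist_force: [0.0, -0.5, -2.6]
gripper_width: 0.639
gripper_force: 30.0
```

{"name": "apply_moves", "arguments": {
  "moves": [
    [[0,0,0.012],0],
    [[0,0,0.012],0],
    [[0,0,0.01],0],
    [[0,0,0.006],0],
    [[0,0,0],0]
  ]
}}

```text
time_s: 15.33
tcp_pos: [0.5017, -0.3042, 0.097]
ee_rot: [[-1.0, -0.0, -0.001], [-0.0, 1.0, 0.0], [0.001, 0.0, -1.0]]
wrist_force: [-0.2, 0.2, -1.8]
gripper_width: 0.641
gripper_force: 30.0
```

{"name": "apply_moves", "arguments": {
  "moves": [
    [[0,0,0],0],
    [[0,0,0],0],
    [[0,0,0.001],0],
    [[0,0,0.0005],0],
    [[0,0,0],0]
  ]
}}

```text
time_s: 15.75
tcp_pos: [0.5022, -0.3044, 0.0963]
ee_rot: [[-1.0, -0.0, 0.0], [-0.0, 1.0, -0.0], [-0.0, -0.0, -1.0]]
wrist_force: [-0.9, -0.8, -1.5]
gripper_width: 0.641
gripper_force: 30.0
```

{"name": "apply_moves", "arguments": {
  "moves": [
    [[0,0,0],0],
    [[0,0,0],0],
    [[0,0,0.0005],0],
    [[0,0,0],0],
    [[0,0,0],0]
  ]
}}

```text
time_s: 16.17
tcp_pos: [0.502, -0.3043, 0.0955]
ee_rot: [[-1.0, -0.001, -0.0], [-0.001, 1.0, 0.0], [0.0, 0.0, -1.0]]
wrist_force: [0.2, 0.3, -1.9]
gripper_width: 0.636
gripper_force: 30.0
```

{"name": "apply_moves", "arguments": {
  "moves": [
    [[0,0,0.0007],0],
    [[0,0,0],0],
    [[0,0,0.0005],0],
    [[0,0,0],0],
    [[0,0,0],0]
  ]
}}

```text
time_s: 16.58
tcp_pos: [0.5021, -0.3044, 0.0946]
ee_rot: [[-1.0, -0.001, 0.0], [-0.001, 1.0, -0.0], [-0.0, -0.0, -1.0]]
wrist_force: [-0.3, 0.9, 0.4]
gripper_width: 0.638
gripper_force: 30.0
```

{"name": "apply_moves", "arguments": {
  "moves": [
    [[0,0,0],0],
    [[0,0,0],0],
    [[0,0,0],0],
    [[0,0,0],0],
    [[0,0,0],0]
  ],
  "hand": 0.087
}}

```text
time_s: 17.0
tcp_pos: [0.5022, -0.3044, 0.0945]
ee_rot: [[-1.0, -0.001, 0.0], [-0.001, 1.0, -0.0], [-0.0, -0.0, -1.0]]
wrist_force: [-0.6, 0.6, -0.1]
gripper_width: 0.926
gripper_force: 0.0
```

{"name": "apply_moves", "arguments": {
  "moves": [
    [[0,0,-0.015],0],
    [[0,0,-0.035],0],
    [[0,0,-0.04],0],
    [[0,0,-0.03],0],
    [[0,0,-0.01],0]
  ]
}}

```text
time_s: 17.42
tcp_pos: [0.5044, -0.3057, 0.2305]
ee_rot: [[-1.0, -0.001, 0.009], [-0.001, 1.0, -0.005], [-0.009, -0.005, -1.0]]
wrist_force: [0.7, -0.7, 0.9]
gripper_width: 0.997
gripper_force: 0.0
```

{"name": "apply_moves", "arguments": {
  "moves": [
    [[-0.0048,0.02,0],0],
    [[-0.0088,0.037,0],0],
    [[-0.0088,0.037,0],0],
    [[-0.0088,0.037,0],0],
    [[-0.0088,0.037,0],0]
  ]
}}

```text
time_s: 17.83
tcp_pos: [0.5418, -0.1348, 0.224]
ee_rot: [[-1.0, 0.0, -0.0], [0.0, 1.0, 0.0], [0.0, 0.0, -1.0]]
wrist_force: [0.6, 0.2, -0.2]
gripper_width: 1.0
gripper_force: 0.0
```

{"name": "apply_moves", "arguments": {
  "moves": [
    [[-0.0088,0.037,0],0],
    [[-0.0088,0.037,0],0],
    [[-0.0088,0.037,0],0],
    [[-0.0088,0.037,0],0],
    [[-0.0088,0.037,0],0]
  ]
}}

```text
time_s: 18.25
tcp_pos: [0.5857, 0.0506, 0.224]
ee_rot: [[-1.0, -0.001, -0.001], [-0.001, 1.0, -0.0], [0.001, -0.0, -1.0]]
wrist_force: [1.2, 0.0, -0.4]
gripper_width: 1.004
gripper_force: 0.0
```

{"name": "apply_moves", "arguments": {
  "moves": [
    [[-0.0088,0.037,0],0],
    [[-0.0056,0.023,0],0],
    [[0,0,0],0],
    [[0,0,0],0],
    [[0,0,0],0]
  ]
}}

```text
time_s: 18.67
tcp_pos: [0.5998, 0.1083, 0.2238]
ee_rot: [[-1.0, -0.001, -0.001], [-0.001, 1.0, -0.0], [0.001, -0.0, -1.0]]
wrist_force: [-1.2, -1.2, -0.5]
gripper_width: 1.0
gripper_force: 0.0
```

Excellent; descend on green.

{"name": "apply_moves", "arguments": {
  "moves": [
    [[0,0,0.02],0],
    [[0,0,0.035],0],
    [[0,0,0.035],0],
    [[0,0,0.02],0],
    [[0,0,0.01],0]
  ]
}}

```text
time_s: 19.08
tcp_pos: [0.5979, 0.1063, 0.101]
ee_rot: [[-1.0, 0.002, -0.006], [0.002, 1.0, -0.002], [0.006, -0.002, -1.0]]
wrist_force: [-0.2, -0.1, 0.5]
gripper_width: 1.002
gripper_force: 0.0
```

{"name": "apply_moves", "arguments": {
  "moves": [
    [[0,0,0],0],
    [[0,0,0],0],
    [[0,0,0],0],
    [[0,0,0.001],0],
    [[0,0,0],0]
  ]
}}

```text
time_s: 19.5
tcp_pos: [0.601, 0.1089, 0.1048]
ee_rot: [[-1.0, -0.0, 0.003], [-0.0, 1.0, 0.001], [-0.003, 0.001, -1.0]]
wrist_force: [-0.2, -0.8, -0.1]
gripper_width: 0.999
gripper_force: 0.0
```

{"name": "apply_moves", "arguments": {
  "moves": [
    [[0,0,0],0],
    [[0,0,0],0],
    [[0,0,0],0],
    [[0,0,0],0],
    [[0,0,0],0]
  ],
  "hand": 0.045
}}

```text
time_s: 19.92
tcp_pos: [0.6003, 0.1087, 0.1034]
ee_rot: [[-1.0, -0.001, 0.0], [-0.001, 1.0, 0.0], [-0.0, 0.0, -1.0]]
wrist_force: [0.3, -0.5, -0.2]
gripper_width: 0.708
gripper_force: 0.0
```

{"name": "apply_moves", "arguments": {
  "moves": [
    [[0,0,0],0],
    [[0,0,0],0],
    [[0,0,0],0],
    [[0,0,0],0]
  ]
}}

```text
time_s: 20.25
tcp_pos: [0.6002, 0.1088, 0.1033]
ee_rot: [[-1.0, -0.001, -0.0], [-0.001, 1.0, 0.0], [0.0, 0.0, -1.0]]
wrist_force: [0.1, 0.9, 1.8]
gripper_width: 0.636
gripper_force: 30.0
```

{"name": "apply_moves", "arguments": {
  "moves": [
    [[0,0,-0.015],0],
    [[0,0,-0.035],0],
    [[0,0,-0.04],0],
    [[0,0,-0.04],0],
    [[0,0,-0.035],0]
  ]
}}

```text
time_s: 20.67
tcp_pos: [0.5997, 0.1084, 0.2697]
ee_rot: [[-1.0, -0.0, -0.001], [-0.0, 1.0, -0.0], [0.001, -0.0, -1.0]]
wrist_force: [1.5, 0.4, -3.3]
gripper_width: 0.635
gripper_force: 30.0
```

{"name": "apply_moves", "arguments": {
  "moves": [
    [[0,0,0],0],
    [[0.0078,-0.0175,0],0],
    [[0.0157,-0.0351,0],0],
    [[0.0157,-0.0351,0],0],
    [[0.0157,-0.0351,0],0]
  ]
}}

```text
time_s: 21.08
tcp_pos: [0.5435, -0.0151, 0.2663]
ee_rot: [[-1.0, -0.001, -0.004], [-0.001, 1.0, 0.0], [0.004, 0.0, -1.0]]
wrist_force: [1.3, -0.7, -2.6]
gripper_width: 0.637
gripper_force: 30.0
```

{"name": "apply_moves", "arguments": {
  "moves": [
    [[0.0157,-0.0351,0],0],
    [[0.0157,-0.0351,0],0],
    [[0.0157,-0.0351,0],0],
    [[0.0157,-0.0351,0],0],
    [[0.0157,-0.0351,0],0]
  ]
}}

```text
time_s: 21.5
tcp_pos: [0.4649, -0.1908, 0.2668]
ee_rot: [[-1.0, -0.0, -0.003], [-0.0, 1.0, 0.001], [0.003, 0.001, -1.0]]
wrist_force: [1.0, 0.1, -3.9]
gripper_width: 0.642
gripper_force: 30.0
```

{"name": "apply_moves", "arguments": {
  "moves": [
    [[0.0157,-0.0351,0],0],
    [[0.0157,-0.0351,0],0],
    [[0.0157,-0.0351,0],0],
    [[0.0078,-0.0175,0],0],
    [[0,0,0],0]
  ]
}}

```text
time_s: 21.92
tcp_pos: [0.4094, -0.3149, 0.2665]
ee_rot: [[-1.0, 0.005, -0.004], [0.005, 1.0, 0.001], [0.004, 0.001, -1.0]]
wrist_force: [0.2, 1.0, -3.4]
gripper_width: 0.637
gripper_force: 30.0
```

{"name": "apply_moves", "arguments": {
  "moves": [
    [[0,0,0],0],
    [[0,0,0],0],
    [[0,0,0],0]
  ]
}}

```text
time_s: 22.17
tcp_pos: [0.4122, -0.3116, 0.2677]
ee_rot: [[-1.0, -0.001, -0.001], [-0.001, 1.0, 0.001], [0.001, 0.001, -1.0]]
wrist_force: [0.0, 0.0, -3.4]
gripper_width: 0.636
gripper_force: 30.0
```

{"name": "apply_moves", "arguments": {
  "moves": [
    [[0,0,0.02],0],
    [[0,0,0.035],0],
    [[0,0,0.035],0],
    [[0,0,0.03],0],
    [[0,0,0.02],0]
  ]
}}

```text
time_s: 22.58
tcp_pos: [0.411, -0.3105, 0.1253]
ee_rot: [[-1.0, -0.002, -0.004], [-0.002, 1.0, 0.002], [0.004, 0.002, -1.0]]
wrist_force: [-0.1, -0.0, -4.7]
gripper_width: 0.635
gripper_force: 30.0
```

{"name": "apply_moves", "arguments": {
  "moves": [
    [[0,0,0.012],0],
    [[0,0,0.008],0],
    [[0,0,0.005],0],
    [[0,0,0.003],0],
    [[0,0,0],0]
  ]
}}

```text
time_s: 23.0
tcp_pos: [0.4127, -0.3123, 0.1005]
ee_rot: [[-1.0, -0.001, 0.0], [-0.001, 1.0, -0.0], [-0.0, -0.0, -1.0]]
wrist_force: [-0.4, 0.5, -4.3]
gripper_width: 0.642
gripper_force: 30.0
```

{"name": "apply_moves", "arguments": {
  "moves": [
    [[0,0,0],0],
    [[0,0,0],0],
    [[0,0,0.001],0],
    [[0,0,0],0],
    [[0,0,0],0]
  ]
}}

```text
time_s: 23.42
tcp_pos: [0.4122, -0.3126, 0.0996]
ee_rot: [[-1.0, -0.0, 0.001], [-0.0, 1.0, -0.0], [-0.001, -0.0, -1.0]]
wrist_force: [-0.0, 1.0, -3.6]
gripper_width: 0.637
gripper_force: 30.0
```

{"name": "apply_moves", "arguments": {
  "moves": [
    [[0,0,0.002],0],
    [[0,0,0.001],0],
    [[0,0,0.0005],0],
    [[0,0,0],0],
    [[0,0,0],0]
  ]
}}

```text
time_s: 23.83
tcp_pos: [0.4121, -0.3125, 0.0958]
ee_rot: [[-1.0, -0.001, -0.0], [-0.001, 1.0, 0.0], [0.0, 0.0, -1.0]]
wrist_force: [-0.6, -0.2, -4.7]
gripper_width: 0.634
gripper_force: 30.0
```

{"name": "apply_moves", "arguments": {
  "moves": [
    [[0,0,0.0005],0],
    [[0,0,0],0],
    [[0,0,0],0]
  ]
}}

```text
time_s: 24.08
tcp_pos: [0.4122, -0.3125, 0.0953]
ee_rot: [[-1.0, -0.0, -0.0], [-0.0, 1.0, 0.0], [0.0, 0.0, -1.0]]
wrist_force: [0.7, 0.3, -4.3]
gripper_width: 0.639
gripper_force: 30.0
```

{"name": "apply_moves", "arguments": {
  "moves": [
    [[0,0,0.0006],0],
    [[0,0,0],0],
    [[0,0,0],0],
    [[0,0,0],0]
  ]
}}

```text
time_s: 24.42
tcp_pos: [0.4123, -0.3126, 0.0953]
ee_rot: [[-1.0, -0.001, 0.0], [-0.001, 1.0, -0.0], [-0.0, -0.0, -1.0]]
wrist_force: [-1.5, 0.8, 2.7]
gripper_width: 0.637
gripper_force: 30.0
```

{"name": "apply_moves", "arguments": {
  "moves": [
    [[0,0,0],0],
    [[0,0,0],0],
    [[0,0,0],0],
    [[0,0,0],0],
    [[0,0,0],0]
  ],
  "hand": 0.087
}}

```text
time_s: 24.83
tcp_pos: [0.4123, -0.3126, 0.0947]
ee_rot: [[-1.0, -0.001, 0.0], [-0.001, 1.0, -0.0], [-0.0, -0.0, -1.0]]
wrist_force: [-0.6, -0.1, 0.4]
gripper_width: 0.928
gripper_force: 0.0
```

{"name": "apply_moves", "arguments": {
  "moves": [
    [[0,0,-0.015],0],
    [[0,0,-0.035],0],
    [[0,0,-0.04],0],
    [[0,0,-0.03],0],
    [[0,0,-0.01],0]
  ]
}}

```text
time_s: 25.25
tcp_pos: [0.4145, -0.3139, 0.2303]
ee_rot: [[-1.0, -0.001, 0.009], [-0.001, 1.0, -0.005], [-0.009, -0.005, -1.0]]
wrist_force: [1.4, 0.1, 0.1]
gripper_width: 1.002
gripper_force: 0.0
```

```bash
python3 - <<'E'
from h import *
from scipy.optimize import least_squares
C=np.array([(.5862,-.0223),(.5280,.0487),(.6002,.1088)])
print(least_squares(lambda q:np.hypot(*(C-q).T)-.066,[.59,.04]).x, [np.hypot(*(C[i]-C[j])) for i,j in((0,1),(1,2),(0,2))])
print(r.sense()['tcp_pos'])
for n in("scene","top"):
    p=imaging.capture(n)
    for t,(x,y,z,sh) in dict(cup_brown=(.594,.0425,.012,'cup'),felt=(.593,.32,.005,'felt'),cup_teal=(.404,.288,.005,'cup'),cup_cream=(.497,.304,.005,'cup')).items():
        for d in models.cut_out(p,t)[:2]:
            m=d["region"]; s0=sil(p,x,y,z,sh)
            if (m*s0).sum()>.3*m.sum(): print(n,t,round(d["confidence"],2),*fit(p,m,(x,y),z,sh))
    cv2.imwrite(f"pics/{n}1.png",cv2.resize(p["frame"],None,fx=1.5,fy=1.5))
E
```

```text
[0.59377082 0.04318903] [np.float64(0.09180544646152539), np.float64(0.09394067276744397), np.float64(0.13184540189176108)]
[ 0.41445914 -0.31394964  0.23032418]
scene cup_brown 0.91 [0.5935 0.0428] 0.938
scene felt 0.62 [0.5935 0.3208] 0.926
scene cup_teal 0.92 [0.3986 0.2897] 0.856
scene cup_cream 0.69 [0.4981 0.3046] 0.963
top felt 0.55 [0.5953 0.3201] 0.96
top cup_teal 0.76 [0.4027 0.2886] 0.92
top cup_cream 0.85 [0.4976 0.3047] 0.954
```

View pics/scene1.png

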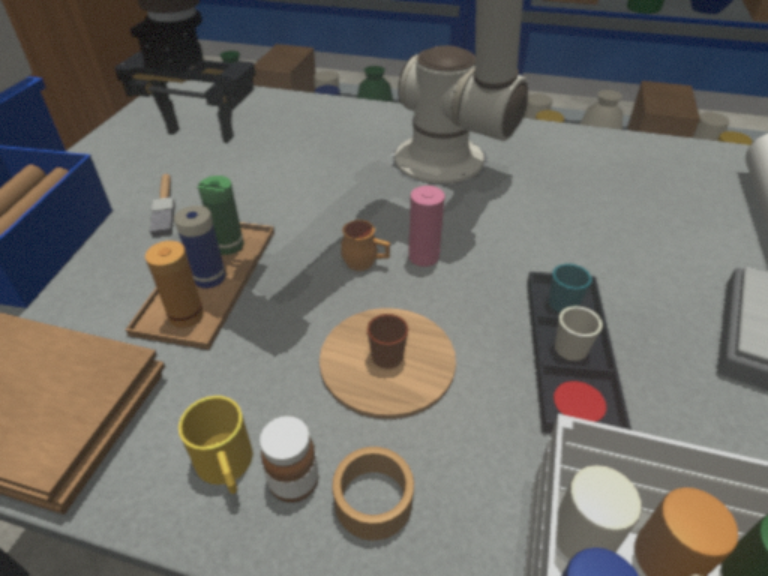

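Caddies are upright in the tray (1.5x pixels: honey (175,285), blue (200,247), green (222,215)), and the brown cup stands free at (387,340).

{"name": "apply_moves", "arguments": {
  "moves": [
    [[0,0,0],0],
    [[-0.0091,0.0178,0],0],
    [[-0.0181,0.0356,0],0],
    [[-0.0181,0.0356,0],0],
    [[-0.0181,0.0356,0],0]
  ]
}}

```text
time_s: 26.17
tcp_pos: [0.4758, -0.1867, 0.2247]
ee_rot: [[-1.0, 0.001, -0.0], [0.001, 1.0, -0.0], [0.0, -0.0, -1.0]]
wrist_force: [1.5, -0.6, -0.0]
gripper_width: 1.004
gripper_force: 0.0
```

{"name": "apply_moves", "arguments": {
  "moves": [
    [[-0.0181,0.0356,0],0],
    [[-0.0181,0.0356,0],0],
    [[-0.0181,0.0356,0],0],
    [[-0.0181,0.0356,0],0],
    [[-0.0181,0.0356,0],0]
  ]
}}

```text
time_s: 26.58
tcp_pos: [0.5664, -0.0078, 0.2247]
ee_rot: [[-1.0, -0.001, -0.0], [-0.001, 1.0, -0.0], [0.0, -0.0, -1.0]]
wrist_force: [1.2, -0.7, -0.9]
gripper_width: 1.001
gripper_force: 0.0
```

{"name": "apply_moves", "arguments": {
  "moves": [
    [[-0.0181,0.0356,0],0],
    [[-0.0091,0.0178,0],0],
    [[0,0,0],0],
    [[0,0,0],0],
    [[0,0,0],0]
  ]
}}

```text
time_s: 27.0
tcp_pos: [0.5926, 0.0432, 0.2243]
ee_rot: [[-1.0, -0.0, -0.001], [-0.0, 1.0, -0.0], [0.001, -0.0, -1.0]]
wrist_force: [-0.2, 0.3, -1.0]
gripper_width: 0.998
gripper_force: 0.0
```

{"name": "apply_moves", "arguments": {
  "moves": [
    [[0,0,0.02],0],
    [[0,0,0.035],0],
    [[0,0,0.035],0],
    [[0,0,0.025],0],
    [[0,0,0.01],0]
  ]
}}

```text
time_s: 27.42
tcp_pos: [0.5899, 0.0415, 0.096]
ee_rot: [[-1.0, 0.002, -0.007], [0.002, 1.0, -0.002], [0.007, -0.002, -1.0]]
wrist_force: [0.3, 0.8, 0.4]
gripper_width: 1.001
gripper_force: 0.0
```

{"name": "apply_moves", "arguments": {
  "moves": [
    [[0,0,0],0],
    [[0,0,0],0],
    [[0,0,0],0],
    [[0,0,0],0]
  ]
}}

```text
time_s: 27.75
tcp_pos: [0.5944, 0.0437, 0.102]
ee_rot: [[-1.0, -0.0, 0.004], [-0.0, 1.0, 0.001], [-0.004, 0.001, -1.0]]
wrist_force: [-0.5, -0.3, 0.7]
gripper_width: 1.006
gripper_force: 0.0
```

{"name": "apply_moves", "arguments": {
  "moves": [
    [[0,0,0.015],0],
    [[0,0,0.018],0],
    [[0,0,0.014],0],
    [[0,0,0.008],0],
    [[0,0,0.003],0]
  ]
}}

```text
time_s: 28.17
tcp_pos: [0.593, 0.0436, 0.0415]
ee_rot: [[-1.0, -0.001, -0.0], [-0.001, 1.0, -0.0], [0.0, -0.0, -1.0]]
wrist_force: [0.1, 0.1, 0.1]
gripper_width: 1.001
gripper_force: 0.0
```

{"name": "apply_moves", "arguments": {
  "moves": [
    [[0,0,0],0],
    [[0,0,0],0],
    [[0,0,0],0],
    [[0,0,0],0],
    [[0,0,0],0]
  ]
}}

```text
time_s: 28.58
tcp_pos: [0.5935, 0.0437, 0.0425]
ee_rot: [[-1.0, -0.001, 0.001], [-0.001, 1.0, 0.0], [-0.001, 0.0, -1.0]]
wrist_force: [-0.0, -0.3, 0.2]
gripper_width: 0.997
gripper_force: 0.0
```

{"name": "apply_moves", "arguments": {
  "moves": [
    [[0,0,0],0],
    [[0,0,0],0],
    [[0,0,0],0],
    [[0,0,0],0],
    [[0,0,0],0]
  ],
  "hand": 0.045
}}

```text
time_s: 29.0
tcp_pos: [0.5931, 0.0436, 0.0418]
ee_rot: [[-1.0, -0.001, -0.0], [-0.001, 1.0, -0.0], [0.0, -0.0, -1.0]]
wrist_force: [-0.1, -0.6, -0.9]
gripper_width: 0.71
gripper_force: 0.0
```

{"name": "apply_moves", "arguments": {
  "moves": [
    [[0,0,0],0],
    [[0,0,0],0],
    [[0,0,0],0],
    [[0,0,0],0],
    [[0,0,0],0]
  ]
}}

```text
time_s: 29.42
tcp_pos: [0.5931, 0.0435, 0.0417]
ee_rot: [[-1.0, -0.001, -0.0], [-0.001, 1.0, -0.0], [0.0, -0.0, -1.0]]
wrist_force: [0.3, -0.9, 0.4]
gripper_width: 0.663
gripper_force: 29.7
```

{"name": "apply_moves", "arguments": {
  "moves": [
    [[0,0,-0.012],0],
    [[0,0,-0.03],0],
    [[0,0,-0.03],0],
    [[0,0,-0.02],0],
    [[0,0,-0.008],0]
  ]
}}

```text
time_s: 29.83
tcp_pos: [0.5948, 0.0441, 0.1452]
ee_rot: [[-1.0, -0.001, 0.006], [-0.001, 1.0, 0.002], [-0.006, 0.002, -1.0]]
wrist_force: [0.0, -0.9, -1.7]
gripper_width: 0.661
gripper_force: 29.7
```

{"name": "apply_moves", "arguments": {
  "moves": [
    [[0,0.02,0],0],
    [[0,0.036,0],0],
    [[0,0.04,0],0],
    [[0,0.04,0],0],
    [[0,0.04,0],0]
  ]
}}

```text
time_s: 30.25
tcp_pos: [0.592, 0.2209, 0.1404]
ee_rot: [[-1.0, 0.0, -0.002], [0.0, 1.0, -0.001], [0.002, -0.001, -1.0]]
wrist_force: [1.5, 0.3, -0.5]
gripper_width: 0.663
gripper_force: 29.7
```

{"name": "apply_moves", "arguments": {
  "moves": [
    [[0,0.04,0],0],
    [[0,0.036,0],0],
    [[0,0.025,0],0],
    [[0,0,0],0],
    [[0,0,0],0]
  ]
}}

```text
time_s: 30.67
tcp_pos: [0.5917, 0.3217, 0.1396]
ee_rot: [[-1.0, -0.003, -0.003], [-0.003, 1.0, -0.002], [0.003, -0.002, -1.0]]
wrist_force: [-0.9, -0.4, -0.4]
gripper_width: 0.658
gripper_force: 29.7
```

{"name": "apply_moves", "arguments": {
  "moves": [
    [[0,0,0],0],
    [[0,0,0],0],
    [[0,0,0],0]
  ]
}}

```text
time_s: 30.92
tcp_pos: [0.593, 0.3192, 0.1416]
ee_rot: [[-1.0, 0.001, -0.001], [0.001, 1.0, -0.0], [0.001, -0.0, -1.0]]
wrist_force: [-0.6, -0.4, -0.8]
gripper_width: 0.664
gripper_force: 29.7
```

```bash
python3 - <<'E'
from h import *
s=r.sense();print(s['tcp_pos'],s['ee_rot'][:,1],s['wrist_force']); z=s['tcp_pos'][2]-.0417+.012
for n in("scene","top"):
    p=imaging.capture(n)
    for d in models.cut_out(p,'cup_brown')[:1]: print(n,round(d["confidence"],2),z,*fit(p,d["region"],(.5936,.32),z,'cup'))
    for d in models.cut_out(p,'felt')[:1]: print(n,'felt',round(d["confidence"],2),*fit(p,d["region"],(.5936,.32),.005,'felt'))
    cv2.imwrite(f"pics/{n}2.png",cv2.resize(p["frame"],None,fx=1.5,fy=1.5))
E
```

```text
[0.59298558 0.31917981 0.14158092] [ 1.10808902e-03  9.99999315e-01 -3.77339585e-04] [-0.5586915  -0.44769754 -0.77952509]
scene 0.65 0.11188091752928514 [0.5955 0.3187] 0.904
scene felt 0.84 [0.5931 0.3207] 0.93
top 0.82 0.11188091752928514 [0.5884 0.3147] 0.192
top felt 0.85 [0.5928 0.3197] 0.816
```

View pics/scene2.png

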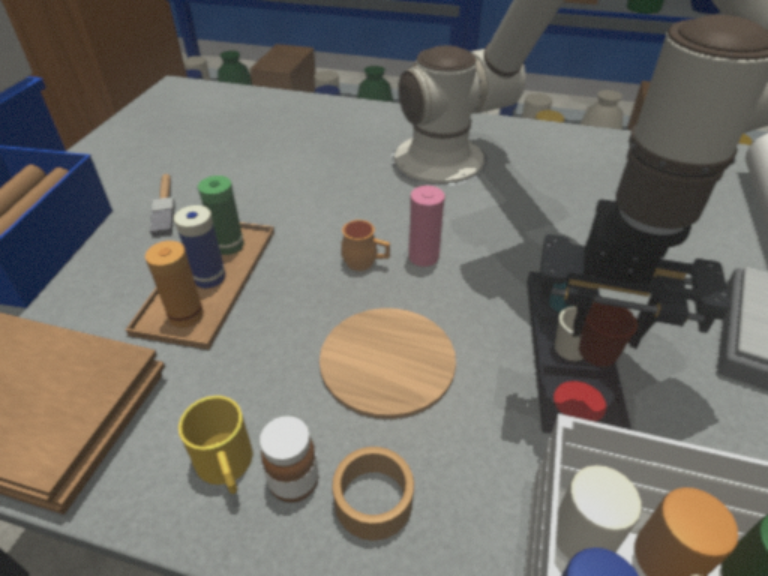

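The cup is held upright over the compartment, at (605,335) in the picture, with the felt at (580,402). It's about 1 mm short in y, so I'll trim that and lower it.

{"name": "apply_moves", "arguments": {
  "moves": [
    [[-0.0005,0.001,0.02],0],
    [[0,0,0.03],0],
    [[0,0,0.025],0],
    [[0,0,0.015],0],
    [[0,0,0.008],0]
  ]
}}

```text
time_s: 31.63
tcp_pos: [0.5922, 0.3205, 0.0409]
ee_rot: [[-1.0, 0.0, -0.004], [0.0, 1.0, -0.003], [0.004, -0.003, -1.0]]
wrist_force: [-0.5, -0.1, -1.2]
gripper_width: 0.662
gripper_force: 29.7
```

{"name": "apply_moves", "arguments": {
  "moves": [
    [[0,0,0],0],
    [[0,0,0],0],
    [[0,0,0.003],0],
    [[0,0,0],0],
    [[0,0,0],0]
  ]
}}

```text
time_s: 32.05
tcp_pos: [0.5939, 0.322, 0.0419]
ee_rot: [[-1.0, -0.001, 0.001], [-0.001, 1.0, 0.001], [-0.001, 0.001, -1.0]]
wrist_force: [-0.1, -0.4, -0.6]
gripper_width: 0.66
gripper_force: 29.7
```

{"name": "apply_moves", "arguments": {
  "moves": [
    [[0,-0.0014,0.002],0],
    [[0,0,0.002],0],
    [[0,0,0.001],0],
    [[0,0,0],0],
    [[0,0,0],0]
  ]
}}

```text
time_s: 32.47
tcp_pos: [0.5934, 0.3201, 0.0356]
ee_rot: [[-1.0, -0.001, -0.0], [-0.001, 1.0, -0.0], [0.0, -0.0, -1.0]]
wrist_force: [-0.7, 0.3, -0.9]
gripper_width: 0.66
gripper_force: 29.7
```

{"name": "apply_moves", "arguments": {
  "moves": [
    [[0,0,0.0006],0],
    [[0,0,0],0],
    [[0,0,0],0]
  ]
}}

```text
time_s: 32.72
tcp_pos: [0.5935, 0.3202, 0.0351]
ee_rot: [[-1.0, -0.001, -0.0], [-0.001, 1.0, -0.0], [0.0, -0.0, -1.0]]
wrist_force: [0.3, 0.7, 0.1]
gripper_width: 0.659
gripper_force: 29.7
```

{"name": "apply_moves", "arguments": {
  "moves": [
    [[0,0,0.0006],0],
    [[0,0,0],0],
    [[0,0,0],0]
  ]
}}

```text
time_s: 32.97
tcp_pos: [0.5936, 0.3203, 0.0348]
ee_rot: [[-1.0, -0.0, 0.0], [-0.0, 1.0, 0.0], [-0.0, 0.0, -1.0]]
wrist_force: [0.2, 0.5, -0.8]
gripper_width: 0.659
gripper_force: 29.7
```

{"name": "apply_moves", "arguments": {
  "moves": [
    [[0,0,0.0005],0],
    [[0,0,0],0],
    [[0,0,0],0]
  ]
}}

```text
time_s: 33.22
tcp_pos: [0.5936, 0.3202, 0.0347]
ee_rot: [[-1.0, -0.001, 0.001], [-0.001, 1.0, 0.0], [-0.001, 0.0, -1.0]]
wrist_force: [-0.8, -1.7, 2.9]
gripper_width: 0.663
gripper_force: 29.6
```

{"name": "apply_moves", "arguments": {
  "moves": [
    [[0,0,0],0],
    [[0,0,0],0],
    [[0,0,0],0],
    [[0,0,0],0],
    [[0,0,0],0]
  ],
  "hand": 0.08
}}

```text
time_s: 33.63
tcp_pos: [0.5934, 0.3202, 0.0337]
ee_rot: [[-1.0, -0.0, -0.0], [-0.0, 1.0, -0.0], [0.0, -0.0, -1.0]]
wrist_force: [0.9, -0.1, 0.6]
gripper_width: 0.895
gripper_force: 0.0
```

{"name": "apply_moves", "arguments": {
  "moves": [
    [[0,0,-0.012],0],
    [[0,0,-0.03],0],
    [[0,0,-0.04],0],
    [[0,0,-0.04],0],
    [[0,0,-0.035],0]
  ],
  "hand": 0.087
}}

```text
time_s: 34.05
tcp_pos: [0.5939, 0.3202, 0.1949]
ee_rot: [[-1.0, -0.001, 0.002], [-0.001, 1.0, 0.001], [-0.002, 0.001, -1.0]]
wrist_force: [0.9, 0.9, 0.6]
gripper_width: 0.998
gripper_force: 0.0
```

{"name": "apply_moves", "arguments": {
  "moves": [
    [[0,0,-0.02],0],
    [[0,0,-0.013],0],
    [[0,-0.02,0],0],
    [[0.01,-0.035,0],0],
    [[0.01,-0.035,0],0]
  ]
}}

```text
time_s: 34.47
tcp_pos: [0.5733, 0.2299, 0.2248]
ee_rot: [[-1.0, -0.002, 0.001], [-0.002, 1.0, 0.001], [-0.001, 0.001, -1.0]]
wrist_force: [-0.4, -0.9, -0.3]
gripper_width: 0.999
gripper_force: 0.0
```

```bash
python3 - <<'E'
from h import *
print(r.sense()['tcp_pos'])
for n in("scene","top"):
    p=imaging.capture(n); z=.005
    for t,x0 in(('cup_brown',(.5936,.32)),('cup_cream',(.498,.305)),('cup_teal',(.403,.289))):
      for d in models.cut_out(p,t)[:1]: print(n,t,round(d["confidence"],2),*fit(p,d["region"],x0,z,'cup'))
    cv2.imwrite(f"pics/{n}3.png",cv2.resize(p["frame"],None,fx=1.5,fy=1.5))
E
```

```text
[0.57325832 0.22989863 0.22478521]
scene cup_brown 0.58 [0.5925 0.32  ] 0.898
scene cup_cream 0.75 [0.4976 0.3047] 0.945
scene cup_teal 0.76 [0.4014 0.2901] 0.888
top cup_brown 0.81 [0.5941 0.3179] 0.792
top cup_cream 0.86 [0.4976 0.3048] 0.946
top cup_teal 0.63 [0.4026 0.2884] 0.927
```

View pics/top3.png

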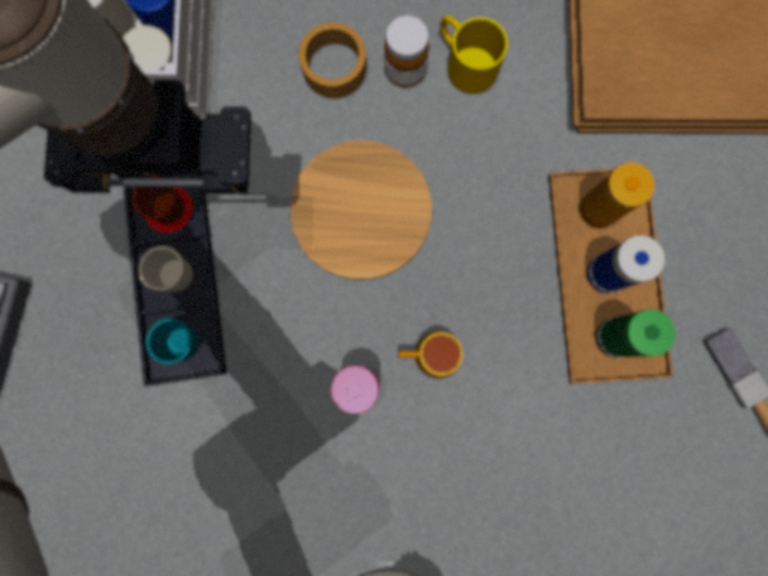

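The cup sits in its compartment on the felt (160,205), and the board is empty. Now I'll bring the caddies back, green first.

{"name": "apply_moves", "arguments": {
  "moves": [
    [[0.0107,-0.0362,0],0],
    [[0.0107,-0.0362,0],0],
    [[0.0107,-0.0362,0],0],
    [[0.0107,-0.0362,0],0],
    [[0.0107,-0.0362,0],0]
  ]
}}

```text
time_s: 35.28
tcp_pos: [0.5198, 0.0485, 0.2239]
ee_rot: [[-1.0, -0.002, -0.0], [-0.002, 1.0, -0.0], [0.0, -0.0, -1.0]]
wrist_force: [1.3, 0.3, 0.4]
gripper_width: 1.003
gripper_force: 0.0
```

{"name": "apply_moves", "arguments": {
  "moves": [
    [[0.0107,-0.0362,0],0],
    [[0.0107,-0.0362,0],0],
    [[0.0107,-0.0362,0],0],
    [[0.0107,-0.0362,0],0],
    [[0.0107,-0.0362,0],0]
  ]
}}

```text
time_s: 35.7
tcp_pos: [0.4666, -0.1328, 0.2242]
ee_rot: [[-1.0, -0.002, 0.0], [-0.002, 1.0, -0.0], [-0.0, -0.0, -1.0]]
wrist_force: [0.9, -0.0, 0.1]
gripper_width: 1.003
gripper_force: 0.0
```

{"name": "apply_moves", "arguments": {
  "moves": [
    [[0.0107,-0.0362,0],0],
    [[0.0107,-0.0362,0],0],
    [[0.0107,-0.0362,0],0],
    [[0.0107,-0.0362,0],0],
    [[0.0107,-0.0362,0],0]
  ]
}}

```text
time_s: 36.12
tcp_pos: [0.4133, -0.3143, 0.2241]
ee_rot: [[-1.0, -0.002, 0.0], [-0.002, 1.0, -0.0], [-0.0, -0.0, -1.0]]
wrist_force: [0.1, 0.2, -0.6]
gripper_width: 1.0
gripper_force: 0.0
```

{"name": "apply_moves", "arguments": {
  "moves": [
    [[0,0,0],0],
    [[0,0,0],0],
    [[0,0,0],0],
    [[0,0,0],0]
  ]
}}

```text
time_s: 36.45
tcp_pos: [0.4139, -0.312, 0.224]
ee_rot: [[-1.0, -0.002, -0.0], [-0.002, 1.0, 0.0], [0.0, 0.0, -1.0]]
wrist_force: [0.6, 0.2, 1.1]
gripper_width: 1.002
gripper_force: 0.0
```

{"name": "apply_moves", "arguments": {
  "moves": [
    [[0.0015,-0.0006,0.02],0],
    [[0,0,0.035],0],
    [[0,0,0.035],0],
    [[0,0,0.025],0],
    [[0,0,0.01],0]
  ]
}}

```text
time_s: 36.87
tcp_pos: [0.4102, -0.3111, 0.0957]
ee_rot: [[-1.0, -0.002, -0.006], [-0.002, 1.0, 0.003], [0.006, 0.003, -1.0]]
wrist_force: [-0.2, -0.7, 0.5]
gripper_width: 0.997
gripper_force: 0.0
```

{"name": "apply_moves", "arguments": {
  "moves": [
    [[0,0,0.003],0],
    [[0,0,0],0],
    [[0,0,0],0],
    [[0,0,0],0],
    [[0,0,0],0]
  ]
}}

```text
time_s: 37.28
tcp_pos: [0.4128, -0.3138, 0.0976]
ee_rot: [[-1.0, -0.001, 0.003], [-0.001, 1.0, -0.001], [-0.003, -0.001, -1.0]]
wrist_force: [0.2, 0.5, -0.1]
gripper_width: 0.999
gripper_force: 0.0
```

{"name": "apply_moves", "arguments": {
  "moves": [
    [[0,0,0],0],
    [[0,0,0],0],
    [[0,0,0],0]
  ]
}}

```text
time_s: 37.53
tcp_pos: [0.4119, -0.3136, 0.0965]
ee_rot: [[-1.0, -0.0, 0.001], [-0.0, 1.0, -0.0], [-0.001, -0.0, -1.0]]
wrist_force: [0.2, -0.0, 0.2]
gripper_width: 0.998
gripper_force: 0.0
```

Adjust y +1 mm, z −1 mm, and close.

{"name": "apply_moves", "arguments": {
  "moves": [
    [[0,0.001,0.0008],0],
    [[0,0,0],0],
    [[0,0,0],0],
    [[0,0,0],0],
    [[0,0,0],0]
  ],
  "hand": 0.045
}}

```text
time_s: 37.95
tcp_pos: [0.4118, -0.3125, 0.0952]
ee_rot: [[-1.0, -0.0, -0.0], [-0.0, 1.0, 0.0], [0.0, 0.0, -1.0]]
wrist_force: [-0.3, 0.5, 0.2]
gripper_width: 0.707
gripper_force: 0.0
```

{"name": "apply_moves", "arguments": {
  "moves": [
    [[0,0,0],0],
    [[0,0,0],0],
    [[0,0,0],0],
    [[0,0,0],0],
    [[0,0,0],0]
  ]
}}

```text
time_s: 38.37
tcp_pos: [0.4117, -0.3124, 0.0952]
ee_rot: [[-1.0, -0.0, -0.0], [-0.0, 1.0, 0.0], [0.0, 0.0, -1.0]]
wrist_force: [-0.3, 1.0, 0.2]
gripper_width: 0.635
gripper_force: 30.0
```

{"name": "apply_moves", "arguments": {
  "moves": [
    [[0,0,-0.015],0],
    [[0,0,-0.035],0],
    [[0,0,-0.04],0],
    [[0,0,-0.04],0],
    [[0,0,-0.035],0]
  ]
}}

```text
time_s: 38.78
tcp_pos: [0.4112, -0.3123, 0.2619]
ee_rot: [[-1.0, -0.0, -0.0], [-0.0, 1.0, 0.0], [0.0, 0.0, -1.0]]
wrist_force: [0.7, -1.0, -4.2]
gripper_width: 0.64
gripper_force: 30.0
```

{"name": "apply_moves", "arguments": {
  "moves": [
    [[0,0,0],0],
    [[-0.0078,0.0175,0],0],
    [[-0.0157,0.0351,0],0],
    [[-0.0157,0.0351,0],0],
    [[-0.0157,0.0351,0],0]
  ]
}}

```text
time_s: 39.2
tcp_pos: [0.4658, -0.1882, 0.2586]
ee_rot: [[-1.0, 0.002, -0.003], [0.002, 1.0, 0.001], [0.003, 0.001, -1.0]]
wrist_force: [0.8, -0.2, -3.9]
gripper_width: 0.633
gripper_force: 30.0
```

{"name": "apply_moves", "arguments": {
  "moves": [
    [[-0.0157,0.0351,0],0],
    [[-0.0157,0.0351,0],0],
    [[-0.0157,0.0351,0],0],
    [[-0.0157,0.0351,0],0],
    [[-0.0157,0.0351,0],0]
  ]
}}

```text
time_s: 39.62
tcp_pos: [0.5444, -0.0122, 0.2585]
ee_rot: [[-1.0, -0.0, -0.003], [-0.0, 1.0, 0.0], [0.003, 0.0, -1.0]]
wrist_force: [0.3, 0.1, -4.1]
gripper_width: 0.638
gripper_force: 30.0
```

{"name": "apply_moves", "arguments": {
  "moves": [
    [[-0.0157,0.0351,0],0],
    [[-0.0157,0.0351,0],0],
    [[-0.0157,0.0351,0],0],
    [[-0.0078,0.0175,0],0],
    [[0,0,0],0]
  ]
}}

```text
time_s: 40.03
tcp_pos: [0.6005, 0.1126, 0.257]
ee_rot: [[-1.0, -0.004, -0.003], [-0.004, 1.0, 0.0], [0.003, 0.0, -1.0]]
wrist_force: [0.1, -0.3, -3.0]
gripper_width: 0.636
gripper_force: 30.0
```

{"name": "apply_moves", "arguments": {
  "moves": [
    [[0,0,0],0],
    [[0,0,0.02],0],
    [[0,0,0.035],0],
    [[0,0,0.035],0],
    [[0,0,0.025],0]
  ]
}}

```text
time_s: 40.45
tcp_pos: [0.5971, 0.1068, 0.1416]
ee_rot: [[-1.0, 0.002, -0.005], [0.002, 1.0, -0.001], [0.005, -0.001, -1.0]]
wrist_force: [-0.1, 0.2, -4.2]
gripper_width: 0.634
gripper_force: 30.0
```

{"name": "apply_moves", "arguments": {
  "moves": [
    [[0,0,0.015],0],
    [[0,0,0.008],0],
    [[0,0,0.004],0],
    [[0,0,0],0],
    [[0,0,0],0]
  ]
}}

```text
time_s: 40.87
tcp_pos: [0.6005, 0.1085, 0.1194]
ee_rot: [[-1.0, -0.0, 0.002], [-0.0, 1.0, 0.0], [-0.002, 0.0, -1.0]]
wrist_force: [0.4, -0.0, -3.1]
gripper_width: 0.641
gripper_force: 30.0
```

{"name": "apply_moves", "arguments": {
  "moves": [
    [[0,0,0],0],
    [[0,0,0],0],
    [[0,0,0],0],
    [[0,0,0],0]
  ]
}}

```text
time_s: 41.2
tcp_pos: [0.6001, 0.1089, 0.1189]
ee_rot: [[-1.0, -0.001, 0.001], [-0.001, 1.0, 0.001], [-0.001, 0.001, -1.0]]
wrist_force: [-0.2, 0.0, -3.9]
gripper_width: 0.634
gripper_force: 30.0
```

{"name": "apply_moves", "arguments": {
  "moves": [
    [[0.0003,0,0.006],0],
    [[0,0,0.005],0],
    [[0,0,0.002],0],
    [[0,0,0.0005],0],
    [[0,0,0],0]
  ]
}}

```text
time_s: 41.62
tcp_pos: [0.5993, 0.1086, 0.1042]
ee_rot: [[-1.0, -0.001, -0.001], [-0.001, 1.0, -0.001], [0.001, -0.001, -1.0]]
wrist_force: [-0.5, 0.6, -4.3]
gripper_width: 0.636
gripper_force: 30.0
```

{"name": "apply_moves", "arguments": {
  "moves": [
    [[0,0,0],0],
    [[0,0,0],0],
    [[0,0,0],0],
    [[0,0,0],0]
  ]
}}

```text
time_s: 41.95
tcp_pos: [0.5997, 0.1087, 0.105]
ee_rot: [[-1.0, -0.0, 0.0], [-0.0, 1.0, 0.0], [-0.0, 0.0, -1.0]]
wrist_force: [0.9, 0.7, -3.5]
gripper_width: 0.638
gripper_force: 30.0
```

{"name": "apply_moves", "arguments": {
  "moves": [
    [[0,0,0.0007],0],
    [[0,0,0.0005],0],
    [[0,0,0],0],
    [[0,0,0],0]
  ]
}}

```text
time_s: 42.28
tcp_pos: [0.5995, 0.1087, 0.1035]
ee_rot: [[-1.0, -0.001, -0.0], [-0.001, 1.0, -0.0], [0.0, -0.0, -1.0]]
wrist_force: [0.1, -0.1, -4.0]
gripper_width: 0.64
gripper_force: 30.0
```

{"name": "apply_moves", "arguments": {
  "moves": [
    [[0,0,0.0005],0],
    [[0,0,0],0],
    [[0,0,0],0]
  ]
}}

```text
time_s: 42.53
tcp_pos: [0.5997, 0.1087, 0.1033]
ee_rot: [[-1.0, -0.001, 0.0], [-0.001, 1.0, 0.0], [-0.0, 0.0, -1.0]]
wrist_force: [0.7, 0.2, -2.3]
gripper_width: 0.634
gripper_force: 30.0
```

{"name": "apply_moves", "arguments": {
  "moves": [
    [[0,0,0.0004],0],
    [[0,0,0],0],
    [[0,0,0],0]
  ]
}}

```text
time_s: 42.78
tcp_pos: [0.5997, 0.1087, 0.1032]
ee_rot: [[-1.0, -0.001, 0.001], [-0.001, 1.0, 0.0], [-0.001, 0.0, -1.0]]
wrist_force: [-1.4, -1.2, 1.0]
gripper_width: 0.642
gripper_force: 30.0
```

{"name": "apply_moves", "arguments": {
  "moves": [
    [[0,0,0],0],
    [[0,0,0],0],
    [[0,0,0],0],
    [[0,0,0],0],
    [[0,0,0],0]
  ],
  "hand": 0.087
}}

```text
time_s: 43.2
tcp_pos: [0.5997, 0.1087, 0.1027]
ee_rot: [[-1.0, -0.001, 0.0], [-0.001, 1.0, 0.0], [-0.0, 0.0, -1.0]]
wrist_force: [0.3, -0.3, -0.7]
gripper_width: 0.927
gripper_force: 0.0
```

{"name": "apply_moves", "arguments": {
  "moves": [
    [[0,0,0],0],
    [[0,0,-0.015],0],
    [[0,0,-0.035],0],
    [[0,0,-0.04],0],
    [[0,0,-0.03],0]
  ]
}}

```text
time_s: 43.62
tcp_pos: [0.6002, 0.1086, 0.2256]
ee_rot: [[-1.0, -0.001, 0.003], [-0.001, 1.0, 0.0], [-0.003, 0.0, -1.0]]
wrist_force: [1.7, 0.6, 0.7]
gripper_width: 0.996
gripper_force: 0.0
```

{"name": "apply_moves", "arguments": {
  "moves": [
    [[0.0048,-0.02,0],0],
    [[0.0087,-0.037,0],0],
    [[0.0087,-0.037,0],0],
    [[0.0087,-0.037,0],0],
    [[0.0087,-0.037,0],0]
  ]
}}

```text
time_s: 44.03
tcp_pos: [0.5594, -0.0606, 0.2229]
ee_rot: [[-1.0, -0.001, 0.001], [-0.001, 1.0, 0.0], [-0.001, 0.0, -1.0]]
wrist_force: [0.1, -1.1, -0.5]
gripper_width: 1.001
gripper_force: 0.0
```

{"name": "apply_moves", "arguments": {
  "moves": [
    [[0.0087,-0.037,0],0],
    [[0.0087,-0.037,0],0],
    [[0.0087,-0.037,0],0],
    [[0.0087,-0.037,0],0],
    [[0.0087,-0.037,0],0]
  ]
}}

```text
time_s: 44.45
tcp_pos: [0.5159, -0.246, 0.2229]
ee_rot: [[-1.0, -0.001, 0.001], [-0.001, 1.0, -0.0], [-0.001, -0.0, -1.0]]
wrist_force: [1.1, 0.3, -0.5]
gripper_width: 1.006
gripper_force: 0.0
```

{"name": "apply_moves", "arguments": {
  "moves": [
    [[0.0087,-0.037,0],0],
    [[0.0056,-0.023,0],0],
    [[0,0,0],0],
    [[0,0,0],0],
    [[0,0,0],0]
  ]
}}

```text
time_s: 44.87
tcp_pos: [0.5023, -0.304, 0.2225]
ee_rot: [[-1.0, -0.0, -0.0], [-0.0, 1.0, 0.0], [0.0, 0.0, -1.0]]
wrist_force: [0.3, 0.6, 0.2]
gripper_width: 0.999
gripper_force: 0.0
```

{"name": "apply_moves", "arguments": {
  "moves": [
    [[0,0,0.02],0],
    [[0,0,0.035],0],
    [[0,0,0.03],0],
    [[0,0,0.02],0],
    [[0,0,0.01],0]
  ]
}}

```text
time_s: 45.28
tcp_pos: [0.5012, -0.3022, 0.1047]
ee_rot: [[-1.0, -0.002, -0.005], [-0.002, 1.0, 0.002], [0.005, 0.002, -1.0]]
wrist_force: [-0.2, 0.1, 0.2]
gripper_width: 1.002
gripper_force: 0.0
```

{"name": "apply_moves", "arguments": {
  "moves": [
    [[0,0,0],0],
    [[0,0,0],0],
    [[0,0,0],0],
    [[0,0,0],0],
    [[0,0,0],0]
  ]
}}

```text
time_s: 45.7
tcp_pos: [0.5033, -0.3045, 0.1092]
ee_rot: [[-1.0, -0.001, 0.003], [-0.001, 1.0, -0.001], [-0.003, -0.001, -1.0]]
wrist_force: [0.8, 0.2, 1.2]
gripper_width: 1.002
gripper_force: 0.0
```

{"name": "apply_moves", "arguments": {
  "moves": [
    [[0.0004,0,0.006],0],
    [[0,0,0.004],0],
    [[0,0,0.003],0],
    [[0,0,0],0],
    [[0,0,0],0]
  ]
}}

```text
time_s: 46.12
tcp_pos: [0.5017, -0.3044, 0.0942]
ee_rot: [[-1.0, -0.0, -0.001], [-0.0, 1.0, 0.0], [0.001, 0.0, -1.0]]
wrist_force: [0.5, -0.5, -0.2]
gripper_width: 0.999
gripper_force: 0.0
```

{"name": "apply_moves", "arguments": {
  "moves": [
    [[0,0,0],0],
    [[0,0,0],0],
    [[0,0,0],0],
    [[0,0,0],0],
    [[0,0,0],0]
  ]
}}

```text
time_s: 46.53
tcp_pos: [0.502, -0.3044, 0.0948]
ee_rot: [[-1.0, -0.001, 0.0], [-0.001, 1.0, -0.0], [-0.0, -0.0, -1.0]]
wrist_force: [-0.8, 0.2, -1.0]
gripper_width: 0.999
gripper_force: 0.0
```

{"name": "apply_moves", "arguments": {
  "moves": [
    [[0,0,0],0],
    [[0,0,0],0],
    [[0,0,0],0],
    [[0,0,0],0],
    [[0,0,0],0]
  ],
  "hand": 0.045
}}

```text
time_s: 46.95
tcp_pos: [0.5019, -0.3043, 0.0947]
ee_rot: [[-1.0, -0.001, -0.0], [-0.001, 1.0, 0.0], [0.0, 0.0, -1.0]]
wrist_force: [0.5, -0.2, -0.3]
gripper_width: 0.71
gripper_force: 0.0
```

{"name": "apply_moves", "arguments": {
  "moves": [
    [[0,0,0],0],
    [[0,0,0],0],
    [[0,0,0],0],
    [[0,0,0],0],
    [[0,0,0],0]
  ]
}}

```text
time_s: 47.37
tcp_pos: [0.5019, -0.3044, 0.0946]
ee_rot: [[-1.0, -0.0, -0.0], [-0.0, 1.0, 0.0], [0.0, 0.0, -1.0]]
wrist_force: [0.0, -0.4, -0.0]
gripper_width: 0.636
gripper_force: 30.0
```

{"name": "apply_moves", "arguments": {
  "moves": [
    [[0,0,-0.015],0],
    [[0,0,-0.035],0],
    [[0,0,-0.04],0],
    [[0,0,-0.04],0],
    [[0,0,-0.035],0]
  ]
}}

```text
time_s: 47.78
tcp_pos: [0.5017, -0.3043, 0.2618]
ee_rot: [[-1.0, -0.0, 0.0], [-0.0, 1.0, -0.0], [-0.0, -0.0, -1.0]]
wrist_force: [1.0, -0.8, -2.3]
gripper_width: 0.635
gripper_force: 30.0
```

{"name": "apply_moves", "arguments": {
  "moves": [
    [[-0.0026,0.02,0],0],
    [[-0.0026,0.038,0],0],
    [[-0.0026,0.04,0],0],
    [[-0.0026,0.04,0],0],
    [[-0.0026,0.04,0],0]
  ]
}}

```text
time_s: 48.2
tcp_pos: [0.514, -0.1247, 0.2591]
ee_rot: [[-1.0, 0.001, -0.001], [0.001, 1.0, 0.001], [0.001, 0.001, -1.0]]
wrist_force: [0.8, -0.0, -2.4]
gripper_width: 0.642
gripper_force: 30.0
```

{"name": "apply_moves", "arguments": {
  "moves": [
    [[-0.0026,0.04,0],0],
    [[-0.0026,0.04,0],0],
    [[-0.0026,0.04,0],0],
    [[-0.0026,0.035,0],0],
    [[-0.0026,0.02,0],0]
  ]
}}

```text
time_s: 48.62
tcp_pos: [0.5271, 0.0519, 0.2591]
ee_rot: [[-1.0, -0.003, -0.001], [-0.003, 1.0, 0.001], [0.001, 0.001, -1.0]]
wrist_force: [-0.1, -0.3, -1.8]
gripper_width: 0.639
gripper_force: 30.0
```

{"name": "apply_moves", "arguments": {
  "moves": [
    [[0,0,0],0],
    [[0,0,0],0],
    [[0,0,0],0],
    [[0,0,0],0]
  ]
}}

```text
time_s: 48.95
tcp_pos: [0.5274, 0.0477, 0.2594]
ee_rot: [[-1.0, 0.001, -0.001], [0.001, 1.0, -0.0], [0.001, -0.0, -1.0]]
wrist_force: [0.1, 0.1, -1.3]
gripper_width: 0.638
gripper_force: 30.0
```

{"name": "apply_moves", "arguments": {
  "moves": [
    [[0,0.0003,0.02],0],
    [[0,0,0.035],0],
    [[0,0,0.035],0],
    [[0,0,0.025],0],
    [[0,0,0.015],0]
  ]
}}

```text
time_s: 49.37
tcp_pos: [0.5256, 0.047, 0.1264]
ee_rot: [[-1.0, 0.002, -0.005], [0.002, 1.0, -0.001], [0.005, -0.001, -1.0]]
wrist_force: [-0.3, -0.3, -2.3]
gripper_width: 0.639
gripper_force: 30.0
```

{"name": "apply_moves", "arguments": {
  "moves": [
    [[0,0,0.01],0],
    [[0,0,0.005],0],
    [[0,0,0.002],0],
    [[0,0,0],0],
    [[0,0,0],0]
  ]
}}

```text
time_s: 49.78
tcp_pos: [0.5286, 0.049, 0.1138]
ee_rot: [[-1.0, -0.0, 0.002], [-0.0, 1.0, 0.001], [-0.002, 0.001, -1.0]]
wrist_force: [-0.3, -0.2, -1.6]
gripper_width: 0.635
gripper_force: 30.0
```

{"name": "apply_moves", "arguments": {
  "moves": [
    [[0,0,0],0],
    [[0,0,0],0],
    [[0,0,0],0],
    [[0,0,0],0]
  ]
}}

```text
time_s: 50.12
tcp_pos: [0.5279, 0.0491, 0.1131]
ee_rot: [[-1.0, -0.001, 0.001], [-0.001, 1.0, 0.0], [-0.001, 0.0, -1.0]]
wrist_force: [-0.2, -0.6, -2.1]
gripper_width: 0.644
gripper_force: 30.0
```

{"name": "apply_moves", "arguments": {
  "moves": [
    [[0,-0.0003,0.005],0],
    [[0,0,0.003],0],
    [[0,0,0.001],0],
    [[0,0,0],0],
    [[0,0,0],0]
  ]
}}

```text
time_s: 50.53
tcp_pos: [0.5277, 0.0486, 0.1034]
ee_rot: [[-1.0, -0.001, -0.0], [-0.001, 1.0, -0.0], [0.0, -0.0, -1.0]]
wrist_force: [0.4, 0.0, -1.8]
gripper_width: 0.64
gripper_force: 30.0
```

{"name": "apply_moves", "arguments": {
  "moves": [
    [[0,0,0],0],
    [[0,0,0],0],
    [[0,0,0.0005],0],
    [[0,0,0],0],
    [[0,0,0],0]
  ]
}}

```text
time_s: 50.95
tcp_pos: [0.5278, 0.0486, 0.1032]
ee_rot: [[-1.0, -0.0, -0.0], [-0.0, 1.0, 0.0], [0.0, 0.0, -1.0]]
wrist_force: [-1.0, 0.1, -1.9]
gripper_width: 0.635
gripper_force: 30.0
```

{"name": "apply_moves", "arguments": {
  "moves": [
    [[0,0,0.0004],0],
    [[0,0,0],0],
    [[0,0,0],0]
  ]
}}

```text
time_s: 51.2
tcp_pos: [0.5278, 0.0486, 0.1027]
ee_rot: [[-1.0, -0.0, -0.0], [-0.0, 1.0, -0.0], [0.0, -0.0, -1.0]]
wrist_force: [-0.4, -0.6, -2.3]
gripper_width: 0.642
gripper_force: 30.0
```

{"name": "apply_moves", "arguments": {
  "moves": [
    [[0,0,0.0005],0],
    [[0,0,0],0],
    [[0,0,0],0]
  ]
}}

```text
time_s: 51.45
tcp_pos: [0.5279, 0.0487, 0.1026]
ee_rot: [[-1.0, -0.001, 0.0], [-0.001, 1.0, -0.0], [-0.0, -0.0, -1.0]]
wrist_force: [-1.0, 0.4, 0.2]
gripper_width: 0.639
gripper_force: 30.0
```

{"name": "apply_moves", "arguments": {
  "moves": [
    [[0,0,0],0],
    [[0,0,0],0],
    [[0,0,0],0],
    [[0,0,0],0],
    [[0,0,0],0]
  ],
  "hand": 0.087
}}

```text
time_s: 51.87
tcp_pos: [0.5279, 0.0487, 0.1023]
ee_rot: [[-1.0, -0.001, 0.0], [-0.001, 1.0, 0.0], [-0.0, 0.0, -1.0]]
wrist_force: [-0.4, 0.9, 0.7]
gripper_width: 0.926
gripper_force: 0.0
```

{"name": "apply_moves", "arguments": {
  "moves": [
    [[0,0,0],0],
    [[0,0,-0.015],0],
    [[0,0,-0.035],0],
    [[0,0,-0.04],0],
    [[0,0,-0.03],0]
  ]
}}

```text
time_s: 52.28
tcp_pos: [0.5284, 0.0486, 0.2251]
ee_rot: [[-1.0, -0.001, 0.002], [-0.001, 1.0, -0.0], [-0.002, -0.0, -1.0]]
wrist_force: [1.7, 0.4, 0.7]
gripper_width: 1.0
gripper_force: 0.0
```

{"name": "apply_moves", "arguments": {
  "moves": [
    [[-0.0066,-0.02,0],-0.5],
    [[-0.0066,-0.037,0],0],
    [[-0.0066,-0.037,0],0],
    [[-0.0066,-0.037,0],0],
    [[-0.0066,-0.037,0],0]
  ]
}}

```text
time_s: 52.7
tcp_pos: [0.5622, -0.1206, 0.2225]
ee_rot: [[-1.0, -0.01, 0.0], [-0.01, 1.0, 0.0], [-0.0, 0.0, -1.0]]
wrist_force: [1.7, 0.6, -0.0]
gripper_width: 1.0
gripper_force: 0.0
```

{"name": "apply_moves", "arguments": {
  "moves": [
    [[-0.0066,-0.037,0],0],
    [[-0.0066,-0.037,0],0],
    [[-0.0066,-0.037,0],0],
    [[-0.0066,-0.037,0],0],
    [[-0.0066,-0.029,0],0]
  ]
}}

```text
time_s: 53.12
tcp_pos: [0.5966, -0.2985, 0.2219]
ee_rot: [[-1.0, -0.008, -0.0], [-0.008, 1.0, -0.0], [0.0, -0.0, -1.0]]
wrist_force: [0.5, 0.7, -0.4]
gripper_width: 0.999
gripper_force: 0.0
```

{"name": "apply_moves", "arguments": {
  "moves": [
    [[0,0,0],0],
    [[0,0,0],0],
    [[0,0,0],0],
    [[0,0,0],0]
  ]
}}

```text
time_s: 53.45
tcp_pos: [0.5967, -0.2947, 0.2224]
ee_rot: [[-1.0, -0.01, -0.0], [-0.01, 1.0, 0.0], [0.0, 0.0, -1.0]]
wrist_force: [-0.3, -0.3, -0.2]
gripper_width: 1.0
gripper_force: 0.0
```

{"name": "apply_moves", "arguments": {
  "moves": [
    [[0.0027,-0.001,0.02],1.1],
    [[0,0,0.035],0],
    [[0,0,0.03],0],
    [[0,0,0.02],0],
    [[0,0,0.01],0]
  ]
}}

```text
time_s: 53.87
tcp_pos: [0.5925, -0.2946, 0.1043]
ee_rot: [[-1.0, 0.008, -0.005], [0.008, 1.0, 0.002], [0.005, 0.002, -1.0]]
wrist_force: [0.3, 0.3, 0.0]
gripper_width: 0.996
gripper_force: 0.0
```

{"name": "apply_moves", "arguments": {
  "moves": [
    [[0,0,0.006],0],
    [[0,0,0.003],0],
    [[0,0,0.001],0],
    [[0,0,0],0],
    [[0,0,0],0]
  ]
}}

```text
time_s: 54.28
tcp_pos: [0.5949, -0.297, 0.0988]
ee_rot: [[-1.0, 0.01, 0.003], [0.01, 1.0, -0.001], [-0.003, -0.001, -1.0]]
wrist_force: [0.6, -1.3, 0.3]
gripper_width: 1.001
gripper_force: 0.0
```

{"name": "apply_moves", "arguments": {
  "moves": [
    [[0,0,0],0],
    [[0,0,0],0],
    [[0,0,0],0],
    [[0,0,0],0],
    [[0,0,0],0]
  ]
}}

```text
time_s: 54.7
tcp_pos: [0.5941, -0.2969, 0.0974]
ee_rot: [[-1.0, 0.01, 0.0], [0.01, 1.0, -0.0], [-0.0, -0.0, -1.0]]
wrist_force: [0.4, 0.7, -0.3]
gripper_width: 1.0
gripper_force: 0.0
```

{"name": "apply_moves", "arguments": {
  "moves": [
    [[0.0004,0.0005,0.0018],0],
    [[0,0,0],0],
    [[0,0,0],0],
    [[0,0,0],0],
    [[0,0,0],0]
  ],
  "hand": 0.045
}}

```text
time_s: 55.12
tcp_pos: [0.5937, -0.2963, 0.0954]
ee_rot: [[-1.0, 0.01, 0.0], [0.01, 1.0, -0.0], [-0.0, -0.0, -1.0]]
wrist_force: [-0.0, 1.2, 0.1]
gripper_width: 0.704
gripper_force: 0.0
```

{"name": "apply_moves", "arguments": {
  "moves": [
    [[0,0,0],0],
    [[0,0,0],0],
    [[0,0,0],0],
    [[0,0,0],0],
    [[0,0,0],0]
  ]
}}

```text
time_s: 55.53
tcp_pos: [0.5937, -0.2964, 0.0955]
ee_rot: [[-1.0, 0.01, 0.0], [0.01, 1.0, -0.0], [-0.0, -0.0, -1.0]]
wrist_force: [0.2, -0.3, 0.3]
gripper_width: 0.639
gripper_force: 30.0
```

{"name": "apply_moves", "arguments": {
  "moves": [
    [[0,0,-0.015],0],
    [[0,0,-0.035],0],
    [[0,0,-0.04],0],
    [[0,0,-0.04],0],
    [[0,0,-0.035],0]
  ]
}}

```text
time_s: 55.95
tcp_pos: [0.5932, -0.296, 0.2618]
ee_rot: [[-1.0, 0.01, -0.001], [0.01, 1.0, 0.001], [0.001, 0.001, -1.0]]
wrist_force: [1.0, -0.1, -3.2]
gripper_width: 0.638
gripper_force: 30.0
```

{"name": "apply_moves", "arguments": {
  "moves": [
    [[0.0013,0.02,0],0],
    [[0.0013,0.038,0],0],
    [[0.0013,0.04,0],0],
    [[0.0013,0.04,0],0],
    [[0.0013,0.04,0],0]
  ]
}}

```text
time_s: 56.37
tcp_pos: [0.5876, -0.1164, 0.259]
ee_rot: [[-1.0, 0.011, -0.003], [0.011, 1.0, 0.001], [0.003, 0.001, -1.0]]
wrist_force: [1.6, -0.4, -3.8]
gripper_width: 0.637
gripper_force: 30.0
```

{"name": "apply_moves", "arguments": {
  "moves": [
    [[0.0013,0.04,0],0],
    [[0.0013,0.034,0],0],
    [[0.0013,0.022,0],0],
    [[0,0,0],0],
    [[0,0,0],0]
  ]
}}

```text
time_s: 56.78
tcp_pos: [0.5852, -0.0208, 0.2593]
ee_rot: [[-1.0, 0.008, -0.003], [0.008, 1.0, 0.0], [0.003, 0.0, -1.0]]
wrist_force: [0.7, -0.1, -3.2]
gripper_width: 0.639
gripper_force: 30.0
```

{"name": "apply_moves", "arguments": {
  "moves": [
    [[0,0,0],0],
    [[0,0,0],0],
    [[0,0,0],0]
  ]
}}

```text
time_s: 57.03
tcp_pos: [0.5858, -0.0233, 0.2601]
ee_rot: [[-1.0, 0.012, -0.001], [0.012, 1.0, -0.0], [0.001, -0.0, -1.0]]
wrist_force: [-0.3, 0.0, -3.1]
gripper_width: 0.637
gripper_force: 30.0
```

{"name": "apply_moves", "arguments": {
  "moves": [
    [[0,0,0.02],0],
    [[0,0,0.035],0],
    [[0,0,0.035],0],
    [[0,0,0.025],0],
    [[0,0,0.015],0]
  ]
}}

```text
time_s: 57.45
tcp_pos: [0.5838, -0.0236, 0.1267]
ee_rot: [[-1.0, 0.012, -0.006], [0.012, 1.0, -0.0], [0.006, -0.001, -1.0]]
wrist_force: [0.4, 0.7, -3.0]
gripper_width: 0.638
gripper_force: 30.0
```

{"name": "apply_moves", "arguments": {
  "moves": [
    [[0,0,0.01],0],
    [[0,0,0.005],0],
    [[0,0,0.002],0],
    [[0,0,0],0],
    [[0,0,0],0]
  ]
}}

```text
time_s: 57.87
tcp_pos: [0.587, -0.0223, 0.1147]
ee_rot: [[-1.0, 0.01, 0.003], [0.01, 1.0, 0.0], [-0.003, 0.0, -1.0]]
wrist_force: [0.0, 0.1, -3.4]
gripper_width: 0.641
gripper_force: 30.0
```

{"name": "apply_moves", "arguments": {
  "moves": [
    [[0,0,0],0],
    [[0,0,0],0],
    [[0,0,0],0],
    [[0,0,0],0],
    [[0,0,0],0]
  ]
}}

```text
time_s: 58.28
tcp_pos: [0.5861, -0.0222, 0.1137]
ee_rot: [[-1.0, 0.01, 0.0], [0.01, 1.0, 0.0], [-0.0, 0.0, -1.0]]
wrist_force: [-0.4, -0.8, -3.2]
gripper_width: 0.642
gripper_force: 30.0
```

Spot on laterally; lower 10 mm.

{"name": "apply_moves", "arguments": {
  "moves": [
    [[0,0,0.005],0],
    [[0,0,0.003],0],
    [[0,0,0.0012],0],
    [[0,0,0],0],
    [[0,0,0],0]
  ]
}}

```text
time_s: 58.7
tcp_pos: [0.586, -0.0222, 0.104]
ee_rot: [[-1.0, 0.01, -0.0], [0.01, 1.0, -0.0], [0.0, -0.0, -1.0]]
wrist_force: [0.4, -0.1, -3.7]
gripper_width: 0.637
gripper_force: 30.0
```

{"name": "apply_moves", "arguments": {
  "moves": [
    [[0,0,0],0],
    [[0,0,0],0],
    [[0,0,0.0005],0],
    [[0,0,0],0],
    [[0,0,0],0]
  ]
}}

```text
time_s: 59.12
tcp_pos: [0.586, -0.0222, 0.1037]
ee_rot: [[-1.0, 0.01, -0.0], [0.01, 1.0, -0.0], [0.0, -0.0, -1.0]]
wrist_force: [-0.0, 0.6, -4.2]
gripper_width: 0.633
gripper_force: 30.0
```

{"name": "apply_moves", "arguments": {
  "moves": [
    [[0,0,0.0004],0],
    [[0,0,0],0],
    [[0,0,0],0]
  ]
}}

```text
time_s: 59.37
tcp_pos: [0.5861, -0.0222, 0.1035]
ee_rot: [[-1.0, 0.01, 0.0], [0.01, 1.0, 0.0], [-0.0, 0.0, -1.0]]
wrist_force: [-0.4, 0.9, -2.7]
gripper_width: 0.637
gripper_force: 30.0
```

Touching; settle fully, release, rise and retreat clear to the right, then check.

{"name": "apply_moves", "arguments": {
  "moves": [
    [[0,0,0.0004],0],
    [[0,0,0],0],
    [[0,0,0],0]
  ]
}}

```text
time_s: 59.62
tcp_pos: [0.5862, -0.0222, 0.1034]
ee_rot: [[-1.0, 0.01, 0.001], [0.01, 1.0, -0.0], [-0.001, -0.0, -1.0]]
wrist_force: [-1.5, 0.3, 0.8]
gripper_width: 0.638
gripper_force: 30.0
```

{"name": "apply_moves", "arguments": {
  "moves": [
    [[0,0,0],0],
    [[0,0,0],0],
    [[0,0,0],0],
    [[0,0,0],0],
    [[0,0,0],0]
  ],
  "hand": 0.087
}}

```text
time_s: 60.03
tcp_pos: [0.5863, -0.0222, 0.1031]
ee_rot: [[-1.0, 0.01, 0.001], [0.01, 1.0, 0.0], [-0.001, 0.0, -1.0]]
wrist_force: [0.3, 0.4, -1.0]
gripper_width: 0.933
gripper_force: 0.0
```

{"name": "apply_moves", "arguments": {
  "moves": [
    [[0,0,0],0],
    [[0,0,-0.015],0],
    [[0,0,-0.035],0],
    [[0,0,-0.04],0],
    [[0,0,-0.035],0]
  ]
}}

```text
time_s: 60.45
tcp_pos: [0.5861, -0.0224, 0.2299]
ee_rot: [[-1.0, 0.01, 0.0], [0.01, 1.0, -0.001], [-0.0, -0.001, -1.0]]
wrist_force: [0.0, 0.3, -0.0]
gripper_width: 1.0
gripper_force: 0.0
```

{"name": "apply_moves", "arguments": {
  "moves": [
    [[0.01,-0.02,0],0],
    [[0.015,-0.035,0],0],
    [[0.015,-0.035,0],0],
    [[0.015,-0.035,0],0],
    [[0.015,-0.035,0],0]
  ]
}}

```text
time_s: 60.87
tcp_pos: [0.5135, -0.1827, 0.2282]
ee_rot: [[-1.0, 0.009, 0.001], [0.009, 1.0, -0.0], [-0.001, -0.0, -1.0]]
wrist_force: [1.3, -0.4, 0.4]
gripper_width: 0.998
gripper_force: 0.0
```

{"name": "apply_moves", "arguments": {
  "moves": [
    [[0.015,-0.035,0],0],
    [[0.015,-0.035,0],0],
    [[0.015,-0.035,0],0],
    [[0.01,-0.015,0],0],
    [[0,0,0],0]
  ]
}}

```text
time_s: 61.28
tcp_pos: [0.4562, -0.3036, 0.2279]
ee_rot: [[-1.0, 0.015, -0.001], [0.015, 1.0, -0.0], [0.001, -0.0, -1.0]]
wrist_force: [0.2, 0.3, -0.2]
gripper_width: 0.997
gripper_force: 0.0
```

```bash
python3 - <<'E'
from h import *
print(r.sense()['tcp_pos'],r.sense()['time_s'])
G=dict(caddy_honey=(.59,-.025,.012,'caddy'),caddy_blue=(.532,.05,.012,'caddy'),caddy_green=(.601,.11,.012,'caddy'),cup_brown=(.5936,.32,.005,'cup'),cup_cream=(.497,.304,.005,'cup'),cup_teal=(.403,.289,.005,'cup'))
for n in("scene","top"):
    p=imaging.capture(n)
    for t,(x,y,z,sh) in G.items():
        s0=sil(p,x,y,z,sh)
        for d in models.cut_out(p,t)[:3]:
            m=d["region"]
            if (m*s0).sum()>.3*m.sum(): print(n,t,round(d["confidence"],2),*fit(p,m,(x,y),z,sh))
    if n=="top": print('felt uv',proj(p,[.5942,.3204,.005]))
    cv2.imwrite(f"pics/{n}4.png",cv2.resize(p["frame"],None,fx=1.5,fy=1.5))
E
```

```text
[ 0.45617178 -0.30364234  0.22787419] 61.2833
scene caddy_honey 0.64 [ 0.5852 -0.0236] 0.927
scene caddy_blue 0.75 [0.5269 0.0476] 0.881
scene caddy_green 0.65 [0.5989 0.1075] 0.931
scene cup_brown 0.61 [0.594  0.3192] 0.914
scene cup_cream 0.71 [0.4967 0.306 ] 0.946
scene cup_teal 0.93 [0.4016 0.2898] 0.896
top caddy_honey 0.86 [ 0.5881 -0.0238] 0.935
top caddy_blue 0.71 [0.5293 0.047 ] 0.943
top caddy_green 0.86 [0.601  0.1083] 0.93
top cup_brown 0.58 [0.5952 0.3185] 0.953
top cup_cream 0.78 [0.4984 0.3044] 0.948
top cup_teal 0.94 [0.402  0.2886] 0.955
felt uv [111.63987754 138.45992432]
```

View pics/top4.png

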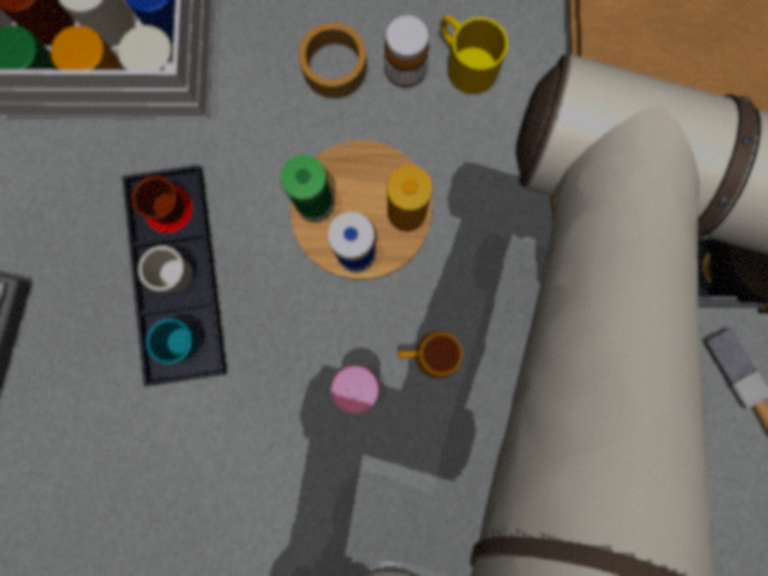

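Everything is back in place: green (304,178), honey (409,188) and blue (351,236) sit within a pixel of the first picture. The cup is on the felt (160,202), with the cream and teal cups and the pitcher unmoved. I'm handing the job in.

```bash
python3 -c "
from station import r
print(r.finish_job())"
```

```text
the job is handed in; nothing more can be done
None
```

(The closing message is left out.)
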